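# Clear the hall-table pile

## Robot

A 7-joint arm with a two-finger parallel gripper is mounted at the origin on the work surface. World frame = base frame: x ahead of the robot, y to its left, z up, the work surface at z = 0. Lengths are in m, angles in degrees, forces in N, time in s.
With the tool pointing down it reaches from about 0.425 to 0.875 m from the base axis. Payload 4.7 kg.
Tool frame: the origin (TCP) lies between the finger pads; the fingertips stand 8 mm ahead of it and the grasp point (between the pads) lies 11 mm behind it (env.tip_extent is the distance from the TCP to the fingertips, in m); z points along the fingers, y is the line along which they close (so a half turn about z gives the same grasp; the last joint's range is limited). The gripper opens to 87 mm and grips with 3 to 60 N. Pads are 19 mm wide; open, the fingers measure 117 mm over their backs; the gripper's body (75 mm by 190 mm) begins 51 mm behind the grasp point.
Start: joints at [72.771, 18.392, -4.016, 83.108, 1.295, 78.541, -3.26], TCP at [0.201, -0.618, 0.231] pointing down, gripper open.
Joint ranges: [-163.93, 163.93], [-17.29, 119.83], [-79.2, 71.16], [3.27, 140.29], [-89.18, 269.18], [5.43, 117.66], [-154.24, 154.24]. Speed limits (degrees/s): [147.25, 147.25, 180, 180, 180, 180, 180].

## Interface

Orientations are given as [roll, pitch, yaw] about the fixed x, y, z axes, in that order (R = Rz(yaw) Ry(pitch) Rx(roll)).
In Python, from cell import sensors, vision, workorder, env gives the robot as it stands.
- The arm moves only by the tool drive_tool, never from a script. Its argument "moves" is a list of rows, each an object of numbers: "x", "y", "z": the shift along the tool's x, y, z in mm; "rx", "ry", "rz": the turn, a rotation vector about the tool's x, y, z in rad; "fingers": the closure, from -1 (fully open) to 1 (shut). In form: [{"x": .., "y": .., "z": .., "rx": .., "ry": .., "rz": .., "fingers": ..}, ...]. A call has 1 to 20 rows; each row is the pose to reach, as a shift and turn from the pose commanded when the call began, along the tool's axes at that moment; what a row does not reach only later rows make up. A row lasts 1/8 s, in which the tool goes at most 62.5 mm and 10.7 degrees, less where a joint would pass 70% of its speed; a pose out of reach is approached as far as the arm can. A call with a gripper value outside its range is refused whole. The fingers move at their own pace and stop on an object; "force" is the grip in N (left out, the last holds). Time passes only in rows, so rows that repeat a pose let the fingers close. It gives the time, the measured TCP pose, the force, the opening and the grip force at its end, in the units of the state.
- sensors.get_obs(): the state, without advancing time (a new reading comes with each control period).
- vision.read_camera(name): name is "side" or "top" or "wrist"; returns a dict with "image" (420x560x3 uint8, red, green, blue), "fx", "fy", "cx", "cy" (pixels), "k1" (the pictures are not rectified: a ray, as slopes to the right and down, at radius r is drawn at 1 + k1 r^2 times it, then the intrinsics apply), "R" (3x3) and "t" (3): a world point X has camera coordinates R X + t. Camera axes: x right, y down, z forward; pixel columns grow to the right and rows downward; lengths in m; the calibration is good to about 2 mm. A picture is of the moment at which its call begins. There is no depth.
- workorder.sign_off(): hands the job in; it is judged then, once.
The state is a dict: "time_s": time; "qpos": joint angles; "joint_velocities": joint speeds; "effort": joint torques, N m; "tool_pos": TCP position; "tool_rot": TCP orientation; "force": force on the tool from outside, world axes, zero at the start; "wrist_torque": the same for the moment, N m; "grip_width": finger opening in m; "grasp_force": force on a finger pad.
Only numpy, scipy, OpenCV 4.12 (cv2) and the standard library are available. Lean on these libraries where they do the work, as an engineer would, in place of code of your own. Each camera call takes 0.05 s, during which the arm holds its last target. There are 200 camera calls.

## Task

Somebody emptied their pockets in one pile on the hall table. Take the pile apart from the top, one thing at a time, and put each where it belongs: the torch standing upright in its round charging dock, the key lying in the open wooden key box, the metal card holder lying flat in the wooden tray, and the phone lying flat, screen up, its middle on the middle of the charging pad. Let neither the torch nor the mug topple, and leave the mug and the chrome door handle where they are.

Things in the scene. Friction and masses are not known exactly. Their poses are not given: they have to be found in the camera images.
- phone: Black phone, the bottom of the pile: a slab 132 (x) by 65 (y) by 8 thick, about 160 g, lying screen up on the table. Origin: centre of its underside; z points up out of the screen.
- card_holder: Aluminium card holder lying on the phone: 100 (x) by 60 (y) by 10 thick, about 110 g. Origin: centre of its underside; z up. Its long side runs along the phone's to within 0.06 rad.
- torch: Steel torch standing on its tail, lens up, 23 to 30 from the middle of the card holder towards its +x end: 100 tall, about 150 g. Tail 29 diameter, barrel 26 diameter from 16 to 62 above the foot, head 32 diameter from 70 to 100 above the foot (straight sides, good to grip). Origin: centre of the flat tail end; z up along the torch.
- key: Brass-coloured flat house key lying across the card holder 26 to 30 from its middle towards its -x end, about 22 g, 62 long. Its bow (grip end) is a square 26 by 26 by 5 thick with flat parallel sides; the blade, 7 wide and 4 thick, runs from it along the key's x to 49 from the origin. Origin: centre of the bow's underside; z up. It is easily gripped across the bow, fingers closing along its y.
- charging_pad: Place of the phone: flat grey wireless charging pad, a disc 100 diameter and 8 high with a black centre face, fixed to the table. Origin: centre of its underside, so the top face lies 8 above it. The pad charges only if the phone's middle lies over its middle (within 12).
- torch_dock: Place of the torch: round black charging dock, fixed; foot 76 diameter and 8 high, on it a cup of 54 outer and 46 inner diameter; cup floor 11 above the table, rim 26 above the table. Origin: centre of its underside, on the axis of the cup.
- tray: Place of the card holder: shallow open wooden tray, fixed, 150 (x) by 170 (y), 24 high over the table, walls and floor 7 thick, so the inside is 136 by 156 with its floor at 7. Origin: centre of its underside.
- key_box: Place of the key: open-topped wooden box, fixed, 130 (x) by 160 (y), 55 high, walls and floor 7 thick; inside 116 by 146, its floor at 7. The lid, hinged on the +x rim, stands open on a stiff hinge (93 to 106 degrees from shut) and reaches 190 above the table, a brass knob standing 45 off its far face: keep the hand over the box's middle. Origin: centre of its underside.
- mug: Bystander: white mug, 78 diameter, 90 tall, handle at its +y side, standing on a green coaster 96 diameter and 4 thick. Origin: centre of its underside. Not to be moved.
- door_handle: Bystander: loose chrome lever door handle standing on its round rose, about 145 long and 57 high; lever 19 thick along x. Origin: on the table under the middle of the handle; the rose (52 diameter) is centred at x = -45, the lever's end is at x = +73. Not to be moved.

How it is judged (in metres and radians):
At the end, for the whole second after the job is handed in: Torch upright (0.1 rad) on its dock's cup floor, within 12 mm of the axis; key flat on the key box floor; card holder flat on the tray floor; phone flat, screen up on the charging pad, centred within 12 mm; mug (upright) and door handle within 30 mm of their start; all released and at rest (horizontal distance between torch and torch_dock below 0.012 m and z of torch in the frame of torch_dock between 0.008 and 0.014 m and angle between each of torch, mug's own z axis and vertical below 0.1 rad and x of key in the frame of key_box between -0.058 and 0.058 m and y of key in the frame of key_box between -0.073 and 0.073 m and z of key in the frame of key_box between 0.004 and 0.014 m and (angle between key's own z axis and vertical below 0.2 rad or angle between key's own z axis and vertical above 2.94 rad) and x of card_holder in the frame of tray between -0.05 and 0.05 m and y of card_holder in the frame of tray between -0.06 and 0.06 m and z of card_holder in the frame of tray between 0.004 and 0.01 m and angle between each of card_holder, phone's own z axis and vertical below 0.08 rad and horizontal distance between phone and charging_pad below 0.012 m and z of phone in the frame of charging_pad between 0.005 and 0.011 m and distance of each of mug, door_handle from where it was at the start of the episode below 0.03 m and linear speed of each of torch, key, card_holder, phone below 0.02 m/s and angular speed of each of torch, key, card_holder, phone below 0.3 rad/s); the robot touches nothing.
It fails at once if the torch or the mug topples (angle between torch's own z axis and vertical above 1 rad or angle between mug's own z axis and vertical above 0.6 rad).
It fails at once if the mug or the door handle is moved more than 30 mm (distance of any of mug, door_handle from where it was at the start of the episode above 0.03 m).
It fails at once if the phone is carried off with the card holder still on it (distance of phone from where it was at the start of the episode above 0.08 m and contact force between phone and card_holder above 0.08 N).
It fails at once if the card holder is carried off with the torch or the key still on it ((distance of card_holder from where it was at the start of the episode above 0.08 m and contact force between card_holder and torch above 0.08 N) or (distance of card_holder from where it was at the start of the episode above 0.08 m and contact force between card_holder and key above 0.08 N)).
It also fails if it takes over 128 s, if anything falls off the work surface, if the arm or the gripper's body presses on something with over 40 N, if the wrist force passes 120 N, or if a joint passes its speed limit or range.

## Working session

There is one attempt and no reset: what is moved stays moved. The work goes in short steps, Python scripts to look and compute and a tool call to move; the robot and the scene stay as the last step left them, time stands still between calls to the robot, and variables do not carry over. Pictures are saved under pics/ and viewed, at most 14 in all, crops included, and the job is handed in when it is done.

Besides the shell and the picture viewer there is one more tool, called as name([rows], argument=value, ...), one row to a line, values as JSON. drive_tool: Moves the arm, as the interface text tells. Its arguments: {"type":"object","properties":{"moves":{"type":"array"},"force":{"type":"number"}},"required":["moves"]}

```bash
mkdir -p pics; ls
python3 - <<'E'
from cell import sensors, vision, workorder, env
import cv2,numpy as np
o=sensors.get_obs();print({k:np.round(v,3) for k,v in o.items()})
for n in ["top","side","wrist"]:
    c=vision.read_camera(n);cv2.imwrite(f"pics/{n}0.png",c["image"][...,::-1])
    print(n,c["fx"],c["fy"],c["cx"],c["cy"],c["k1"],np.round(c["R"],3).tolist(),np.round(c["t"],3), "pos",np.round(-c["R"].T@c["t"],3))
print(env.tip_extent)
E
```

```text
pics
{'time_s': np.float64(0.0), 'qpos': array([72.773, 18.441, -4.015, 83.177,  1.296, 78.542, -3.259]), 'joint_velocities': array([-0.074, -0.051,  0.08 ,  0.007, -0.089, -0.053,  0.019]), 'effort': array([ 0.0000e+00, -4.9129e+01, -4.0400e-01, -3.1252e+01, -6.4000e-02,
        4.4000e-02,  0.0000e+00]), 'tool_pos': array([ 0.201, -0.618,  0.229]), 'tool_rot': array([-1.79886e+02,  7.00000e-03,  1.80380e+01]), 'force': array([-0.736, -0.227,  0.491]), 'wrist_torque': array([ 0.008, -0.01 , -0.039]), 'grasp_force': np.float64(0.0), 'grip_width': np.float64(0.087)}
top 411.05709098949484 411.05709098949484 278.386611108864 208.90182309118077 0.043775831645641916 [[-0.001, -1.0, -0.001], [-0.978, 0.001, -0.209], [0.209, 0.001, -0.978]] [0.002 0.525 0.972] pos [0.309 0.    1.061]
side 451.00221827526 451.00221827526 273.768168974907 208.8019574122374 -0.065762882491735 [[0.954, -0.298, 0.018], [-0.211, -0.714, -0.667], [0.211, 0.633, -0.744]] [-0.498  0.142  0.908] pos [ 0.314 -0.622  0.779]
wrist 361.7142740531472 361.7142740531472 282.9029848220455 209.71296396606883 -0.0866347079330177 [[0.31, -0.951, -0.003], [-0.923, -0.301, 0.241], [-0.23, -0.072, -0.971]] [-0.647 -0.03   0.39 ] pos [ 0.263 -0.596  0.384]
0.008
```

View pics/top0.png

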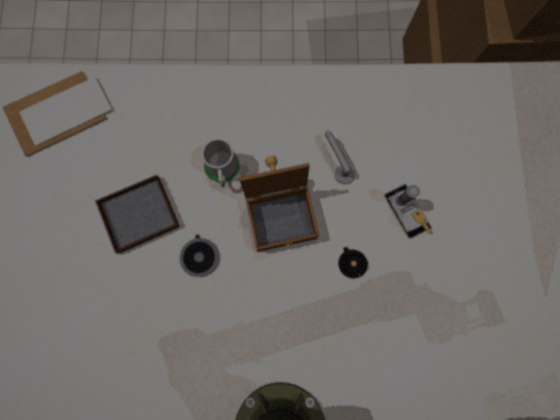

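View pics/side0.png

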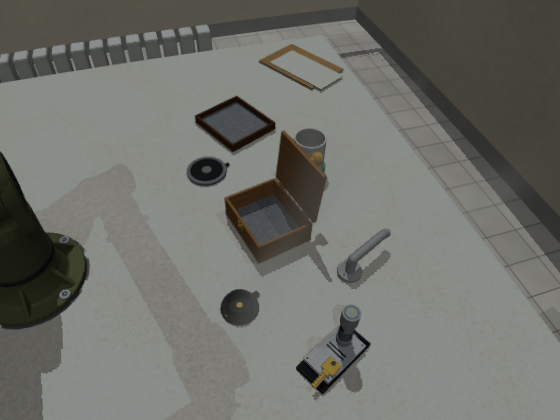

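```bash
cat > h.py <<'E'
from cell import sensors, vision, workorder, env
import cv2,numpy as np
from scipy.spatial.transform import Rotation as Ro
class Cam:
    def __init__(s,n,save=None):
        c=vision.read_camera(n);s.img=c["image"][...,::-1].copy();s.R=np.array(c["R"]);s.t=np.array(c["t"]);s.k=c["k1"]
        s.f=c["fx"];s.c=np.array([c["cx"],c["cy"]]);s.o=-s.R.T@s.t
        if save:cv2.imwrite(f"pics/{save}.png",s.img)
    def ray(s,p):
        d=(np.array(p,float)-s.c)/s.f;u=d.copy()
        for _ in range(20):u=d/(1+s.k*(u@u))
        return s.R.T@np.array([u[0],u[1],1])
    def at(s,p,z):
        d=s.ray(p);return s.o+d*(z-s.o[2])/d[2]
    def pix(s,X):
        q=s.R@np.array(X)+s.t;u=q[:2]/q[2];return s.c+s.f*u*(1+s.k*(u@u))
def tri(c1,p1,c2,p2):
    d1,d2=c1.ray(p1),c2.ray(p2);a=np.linalg.lstsq(np.c_[d1,-d2],c2.o-c1.o,rcond=None)[0]
    A=c1.o+a[0]*d1;B=c2.o+a[1]*d2;return (A+B)/2,np.linalg.norm(A-B)
def go(X,yaw=None):
    """shift in tool axes (mm) and turn to bring the TCP to X pointing down at yaw(deg)"""
    o=sensors.get_obs();R=Ro.from_euler("xyz",o["tool_rot"],degrees=True)
    d=R.inv().apply(np.array(X)-o["tool_pos"])*1000
    r=np.zeros(3) if yaw is None else (R.inv()*Ro.from_euler("xyz",[180,0,yaw],degrees=True)).as_rotvec()
    print("go",np.round(d,1),np.round(r,3));return d,r
E
python3 - <<'E'
from h import *
t=Cam("top");s=Cam("side")
P=lambda n,c,p,z:print(n,np.round(c.at(p,z),3))
P("pad t",t,(198.5,257),.008);P("pad s",s,(207,170),.008)
P("dock t",t,(353,264),.011);P("dock s",s,(240,306),.011)
P("torch top t",t,(412,191),.1);P("torch top s",s,(351,312),.1)
P("tray t",t,(138,213),.02);P("tray s",s,(236,122),.02)
for p in [(243,195),(308,190),(318,237),(257,250)]:P("box",t,p,.055)
P("mug",t,(219,153),.09);P("rose",t,(345,175),.01);P("lever",t,(330,134),.05)
P("phone",t,(408,211),.018)
c=cv2.resize(t.img[150:280,320:460],None,fx=4,fy=4,interpolation=cv2.INTER_CUBIC)
d=cv2.resize(s.img[280:400,270:400],None,fx=4,fy=4,interpolation=cv2.INTER_CUBIC)
cv2.imwrite("pics/c1.png",np.clip(c*1.6,0,255));cv2.imwrite("pics/c2.png",d)
E
```

```text
pad t [0.41  0.205 0.008]
pad s [0.412 0.205 0.008]
dock t [ 0.391 -0.188  0.011]
dock s [ 0.395 -0.189  0.011]
torch top t [ 0.559 -0.32   0.1  ]
torch top s [ 0.562 -0.305  0.1  ]
tray t [0.522 0.362 0.02 ]
tray s [0.525 0.358 0.02 ]
box [0.561 0.09  0.055]
box [ 0.573 -0.074  0.055]
box [ 0.454 -0.097  0.055]
box [0.422 0.053 0.055]
mug [0.659 0.148 0.09 ]
rose [ 0.626 -0.176  0.01 ]
lever [ 0.726 -0.134  0.05 ]
phone [ 0.527 -0.333  0.018][ WARN:0@2.677] global loadsave.cpp:1063 imwrite_ Unsupported depth image for selected encoder is fallbacked to CV_8U.
```

View pics/c1.png

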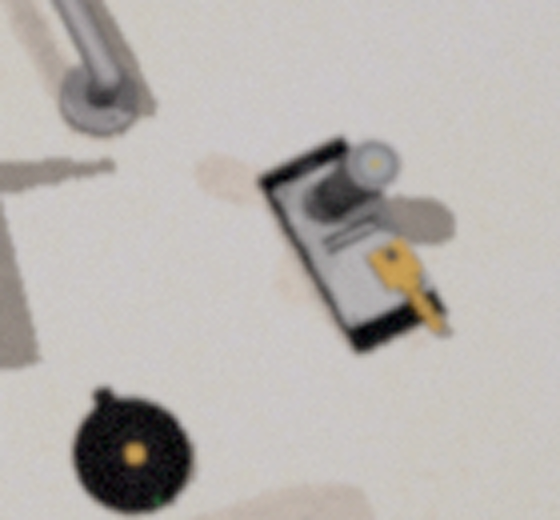

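Run:
```python
from h import *
go((.50,-.33,.28),30)
```

```text
go [ 373.3 -181.2  -49.8] [-0.001 -0.    -0.209]
```

View pics/c2.png

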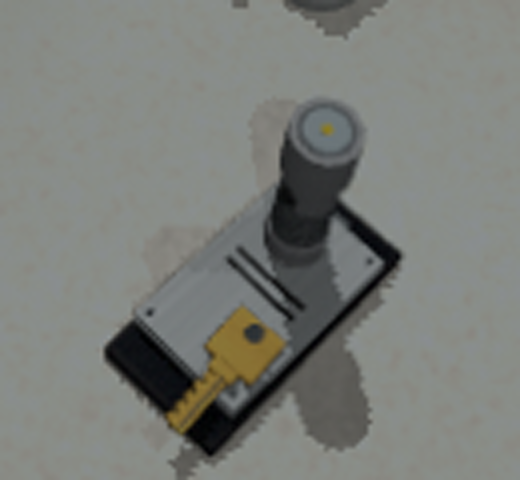

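drive_tool([
  {"x": 60, "y": -30, "z": -20, "rz": -0.1, "fingers": -1},
  {"x": 120, "y": -60, "z": -40, "rz": -0.2},
  {"x": 180, "y": -90, "z": -50, "rz": -0.209},
  {"x": 240, "y": -120, "z": -50, "rz": -0.209},
  {"x": 300, "y": -150, "z": -50, "rz": -0.209},
  {"x": 373, "y": -181, "z": -50, "rz": -0.209},
  {"x": 373, "y": -181, "z": -50, "rz": -0.209},
  {"x": 373, "y": -181, "z": -50, "rz": -0.209},
  {"x": 373, "y": -181, "z": -50, "rz": -0.209},
  {"x": 373, "y": -181, "z": -50, "rz": -0.209},
  {"x": 373, "y": -181, "z": -50, "rz": -0.209},
])

```text
invalid input at $.moves[0]: expected keys x, y, z, rx, ry, rz, fingers
```

Run:
```python
from h import *
w=Cam("wrist","w1");print(sensors.get_obs()["tool_pos"],w.o)
```

```text
[ 0.20118294 -0.61791917  0.23019406] [ 0.26289396 -0.59645841  0.38461449]
```

View pics/w1.png

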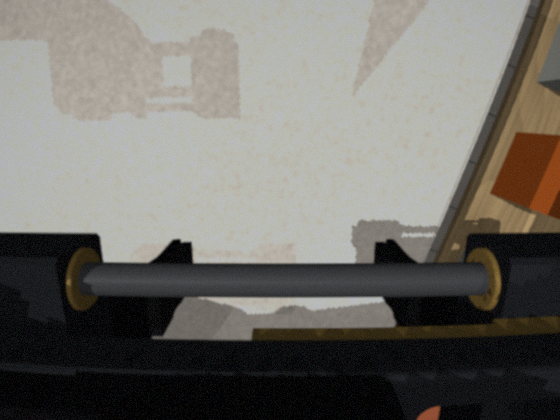

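drive_tool([
  {"x": 60, "y": -20, "z": -15, "rx": 0, "ry": 0, "rz": -0.1, "fingers": -1},
  {"x": 120, "y": -50, "z": -30, "rx": 0, "ry": 0, "rz": -0.2, "fingers": -1},
  {"x": 180, "y": -80, "z": -45, "rx": 0, "ry": 0, "rz": -0.209, "fingers": -1},
  {"x": 240, "y": -110, "z": -50, "rx": 0, "ry": 0, "rz": -0.209, "fingers": -1},
  {"x": 310, "y": -150, "z": -50, "rx": 0, "ry": 0, "rz": -0.209, "fingers": -1},
  {"x": 310, "y": -150, "z": -50, "rx": 0, "ry": 0, "rz": -0.209, "fingers": -1},
  {"x": 310, "y": -150, "z": -50, "rx": 0, "ry": 0, "rz": -0.209, "fingers": -1},
  {"x": 310, "y": -150, "z": -50, "rx": 0, "ry": 0, "rz": -0.209, "fingers": -1},
  {"x": 310, "y": -150, "z": -50, "rx": 0, "ry": 0, "rz": -0.209, "fingers": -1},
])

```text
time_s: 1.42
tool_pos: [0.4482, -0.3811, 0.2804]
tool_rot: [180.0, 0.0, 29.8]
force: [-0.0, 0.6, 0.8]
grip_width: 0.0869
grasp_force: 0.0
```

Run:
```python
from h import *
w=Cam("wrist","w2");print(sensors.get_obs()["tool_pos"],w.o)
```

```text
[ 0.44832178 -0.38093359  0.28041356] [ 0.50452873 -0.34715112  0.43490348]
```

View pics/w2.png

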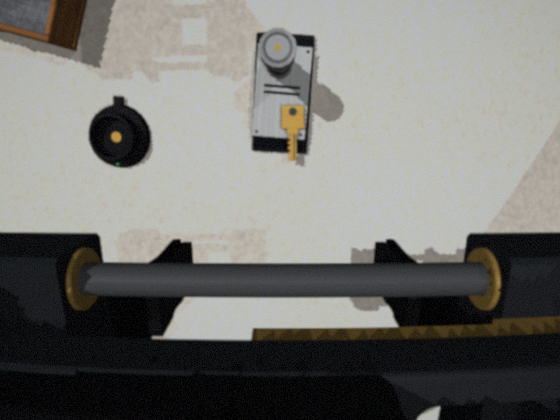

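```bash
cat >> h.py <<'E'
def yellow(c,box):
    x0,y0,x1,y1=box;h=cv2.cvtColor(c.img[y0:y1,x0:x1],cv2.COLOR_BGR2HSV)
    m=cv2.inRange(h,(12,110,70),(35,255,255));n,l,st,ce=cv2.connectedComponentsWithStats(m)
    i=1+np.argmax(st[1:,4]);pts=np.argwhere(l==i)[:,::-1]+[x0,y0]
    return ce[i]+[x0,y0],pts
E
python3 - <<'E'
from h import *
w=Cam("wrist");s=Cam("side");t=Cam("top")
lw,_=yellow(w,(255,25,300,75));ls,_=yellow(s,(335,300,365,320));lt,_=yellow(t,(395,180,430,200))
print(lw,ls,lt)
for a,p in((w,lw),(s,ls),(t,lt)):print("lens@.118",np.round(a.at(p,.117),4))
print("tri",tri(w,lw,s,ls),tri(w,lw,t,lt),tri(t,lt,s,ls))
dw,_=yellow(w,(90,110,140,160));ds,_=yellow(s,(225,295,255,315));dt,_=yellow(t,(335,250,370,275))
for a,p in((w,dw),(s,ds),(t,dt)):print("dock@.011",np.round(p,1),np.round(a.at(p,.011),4))
k,pts=yellow(w,(265,90,320,170))
r=cv2.minAreaRect(pts[pts[:,1]<130].astype(np.float32));print("bow rect",r,np.round(w.at(r[0],.023),4))
tip=w.at((pts[pts[:,1]>153].mean(0)),.022);b=w.at(r[0],.023);d=tip-b
print("key tip",tip,"len",np.hypot(*d[:2]),"yaw",np.degrees(np.arctan2(d[1],d[0])))
# phone outline (dark) + card
g=w.img[20:170,235:330].max(2);cv2.imwrite("pics/w2c.png",cv2.resize(w.img[20:170,220:345],None,fx=4,fy=4,interpolation=cv2.INTER_CUBIC))
E
```

```text
Traceback (most recent call last):
  File "h.py", line 29, in yellow
    i=1+np.argmax(st[1:,4]);pts=np.argwhere(l==i)[:,::-1]+[x0,y0]
        ~~~~~~~~~^^^^^^^^^^
ValueError: attempt to get argmax of an empty sequence
```

Lens dot is paler in some views; I loosen the saturation by view.

```bash
sed -i 's/def yellow(c,box)/def yellow(c,box,S=70)/; s/(12,110,70)/(12,S,60)/' h.py
sed -i 's/    i=1+np/    if n<2: return np.array([np.nan]*2),None\n    i=1+np/' h.py
python3 - <<'E'
from h import *
w=Cam("wrist");s=Cam("side");t=Cam("top")
lw,_=yellow(w,(265,35,290,60));ls,_=yellow(s,(335,300,365,320));lt,_=yellow(t,(405,182,425,200),50)
print(lw,ls,lt)
for a,p in((w,lw),(s,ls),(t,lt)):print("lens@.117",np.round(a.at(p,.117),4))
print("tri",tri(w,lw,s,ls)) if not np.isnan(ls[0]) else 0
dw,_=yellow(w,(90,110,140,160));ds,_=yellow(s,(225,295,255,315));dt,_=yellow(t,(335,250,370,275))
for a,p in((w,dw),(s,ds),(t,dt)):print("dock@.011",np.round(p,1),np.round(a.at(p,.011),4))
k,pts=yellow(w,(265,90,320,170))
r=cv2.minAreaRect(pts[pts[:,1]<130].astype(np.float32));print("bow rect",r,np.round(w.at(r[0],.023),4))
tip=w.at((pts[pts[:,1]>153].mean(0)),.022);b=w.at(r[0],.023);d=tip-b
print("key tip",tip,"len",np.hypot(*d[:2]),"yaw",np.degrees(np.arctan2(d[1],d[0])))
cv2.imwrite("pics/w2c.png",cv2.resize(w.img[20:170,220:345],None,fx=4,fy=4,interpolation=cv2.INTER_CUBIC))
E
```

```text
[277.72413793  48.4137931 ] [nan nan] [413.33333333 190.33333333]
lens@.117 [ 0.5538 -0.3129  0.117 ]
lens@.117 [nan nan nan]
lens@.117 [ 0.5558 -0.3173  0.117 ]
dock@.011 [116.2 137.4] [ 0.3918 -0.1846  0.011 ]
dock@.011 [239.1 304.3] [ 0.3942 -0.1854  0.011 ]
dock@.011 [353.3 263. ] [ 0.3937 -0.1886  0.011 ]
bow rect ((292.5, 117.5), (23.0, 23.0), 90.0) [ 0.513  -0.3535  0.023 ]
key tip [ 0.47471871 -0.37596399  0.022     ] len 0.044356339113532976 yaw -149.59003517165095
```

View pics/w2c.png

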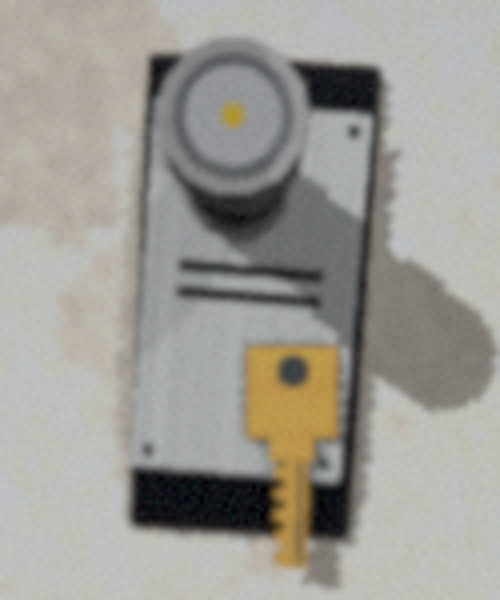

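Run:
```python
from h import *
w=Cam("wrist");s=Cam("side");t=Cam("top")
a=s.at((351.5,312.3),.117);print(a,tri(w,(277.7,48.4),s,(351.5,312.3)))
# card outline direction: phone edges in wrist crop
f=lambda x,y:(220+x/4,20+y/4)
L0,L1=w.at(f(133,523),.008),w.at(f(152,57),.008);R0=w.at(f(347,537),.008);R1=w.at(f(380,68),.008)
print("phone",(L0+L1+R0+R1)/4,"len",np.linalg.norm(L1-L0),np.linalg.norm(R1-R0),np.linalg.norm(L0-R0),"yaw",[np.degrees(np.arctan2(*(d[1::-1]))) for d in(L1-L0,R1-R0)])
go((.555,-.313,.2),29);go((.555,-.313,.092),29)
```

```text
[ 0.55646199 -0.31373343  0.117     ] (array([ 0.55546155, -0.31283971,  0.1164529 ]), np.float64(0.0027096025388318717))
phone [ 0.52971539 -0.33155074  0.008     ] len 0.12917494382560002 0.130407027253576 0.06291841231400273 yaw [np.float64(26.79796015945915), np.float64(26.65847673604063)]
go [124.6  -4.8  80.5] [0.    0.    0.018]
go [124.6  -4.8 188.5] [0.    0.    0.018]
```

drive_tool([
  {"x": 50, "y": -2, "z": 30, "rx": 0, "ry": 0, "rz": 0.03, "fingers": -1},
  {"x": 100, "y": -4, "z": 60, "rx": 0, "ry": 0, "rz": 0.05, "fingers": -1},
  {"x": 124.6, "y": -4.8, "z": 80, "rx": 0, "ry": 0, "rz": 0.05, "fingers": -1},
  {"x": 124.6, "y": -4.8, "z": 90, "rx": 0, "ry": 0, "rz": 0.05, "fingers": -1},
  {"x": 124.6, "y": -4.8, "z": 120, "rx": 0, "ry": 0, "rz": 0.05, "fingers": -1},
  {"x": 124.6, "y": -4.8, "z": 150, "rx": 0, "ry": 0, "rz": 0.05, "fingers": -1},
  {"x": 124.6, "y": -4.8, "z": 170, "rx": 0, "ry": 0, "rz": 0.05, "fingers": -1},
  {"x": 124.6, "y": -4.8, "z": 188, "rx": 0, "ry": 0, "rz": 0.05, "fingers": -1},
  {"x": 124.6, "y": -4.8, "z": 188, "rx": 0, "ry": 0, "rz": 0.05, "fingers": -1},
  {"x": 124.6, "y": -4.8, "z": 188, "rx": 0, "ry": 0, "rz": 0.05, "fingers": -1},
  {"x": 124.6, "y": -4.8, "z": 188, "rx": 0, "ry": 0, "rz": 0.05, "fingers": 0},
  {"x": 124.6, "y": -4.8, "z": 188, "rx": 0, "ry": 0, "rz": 0.05, "fingers": 0},
  {"x": 124.6, "y": -4.8, "z": 188, "rx": 0, "ry": 0, "rz": 0.05, "fingers": 0.4},
  {"x": 124.6, "y": -4.8, "z": 188, "rx": 0, "ry": 0, "rz": 0.05, "fingers": 0.6},
  {"x": 124.6, "y": -4.8, "z": 188, "rx": 0, "ry": 0, "rz": 0.05, "fingers": 0.8},
  {"x": 124.6, "y": -4.8, "z": 188, "rx": 0, "ry": 0, "rz": 0.05, "fingers": 1},
  {"x": 124.6, "y": -4.8, "z": 188, "rx": 0, "ry": 0, "rz": 0.05, "fingers": 1},
  {"x": 124.6, "y": -4.8, "z": 188, "rx": 0, "ry": 0, "rz": 0.05, "fingers": 1},
], force=15)

```text
time_s: 4.18
tool_pos: [0.555, -0.3131, 0.0925]
tool_rot: [180.0, 0.0, 27.1]
force: [-0.1, 0.4, -0.1]
grip_width: 0.0312
grasp_force: 15.0
```

Run:
```python
from h import *
go((.393,-.186,.1525));go((.393,-.186,.0865))
```

```text
go [ -86.2 -187.   -60. ] [0. 0. 0.]
go [ -86.2 -187.     6. ] [0. 0. 0.]
```

drive_tool([
  {"x": 0, "y": 0, "z": -15, "rx": 0, "ry": 0, "rz": 0, "fingers": 1},
  {"x": 0, "y": 0, "z": -35, "rx": 0, "ry": 0, "rz": 0, "fingers": 1},
  {"x": 0, "y": 0, "z": -60, "rx": 0, "ry": 0, "rz": 0, "fingers": 1},
  {"x": 0, "y": 0, "z": -60, "rx": 0, "ry": 0, "rz": 0, "fingers": 1},
])

```text
time_s: 4.68
tool_pos: [0.5571, -0.3138, 0.1564]
tool_rot: [179.7, -0.2, 27.1]
force: [0.9, 0.3, -2.4]
grip_width: 0.0308
grasp_force: 14.9
```

Lifted (−2.4 N includes the torch weight). Now to the dock.

drive_tool([
  {"x": -10, "y": -20, "z": 0, "rx": 0, "ry": 0, "rz": 0, "fingers": 1},
  {"x": -25, "y": -50, "z": 0, "rx": 0, "ry": 0, "rz": 0, "fingers": 1},
  {"x": -40, "y": -85, "z": 0, "rx": 0, "ry": 0, "rz": 0, "fingers": 1},
  {"x": -55, "y": -120, "z": 0, "rx": 0, "ry": 0, "rz": 0, "fingers": 1},
  {"x": -70, "y": -150, "z": 0, "rx": 0, "ry": 0, "rz": 0, "fingers": 1},
  {"x": -80, "y": -175, "z": 0, "rx": 0, "ry": 0, "rz": 0, "fingers": 1},
  {"x": -86.2, "y": -187, "z": 0, "rx": 0, "ry": 0, "rz": 0, "fingers": 1},
  {"x": -86.2, "y": -187, "z": 0, "rx": 0, "ry": 0, "rz": 0, "fingers": 1},
  {"x": -86.2, "y": -187, "z": 0, "rx": 0, "ry": 0, "rz": 0, "fingers": 1},
  {"x": -86.2, "y": -187, "z": 0, "rx": 0, "ry": 0, "rz": 0, "fingers": 1},
])

```text
time_s: 5.92
tool_pos: [0.3936, -0.1864, 0.1525]
tool_rot: [-180.0, -0.0, 27.1]
force: [-0.6, -0.6, -1.7]
grip_width: 0.0311
grasp_force: 14.9
```

Run:
```python
from h import *
print(sensors.get_obs()["tool_pos"]);go((.393,-.186,.0865))
s=Cam("side");cv2.imwrite("pics/d1.png",cv2.resize(s.img[210:400,160:400],None,fx=3,fy=3))
```

```text
[ 0.39363218 -0.18636352  0.1525155 ]
go [-0.4 -0.6 66. ] [0. 0. 0.]
```

View pics/d1.png

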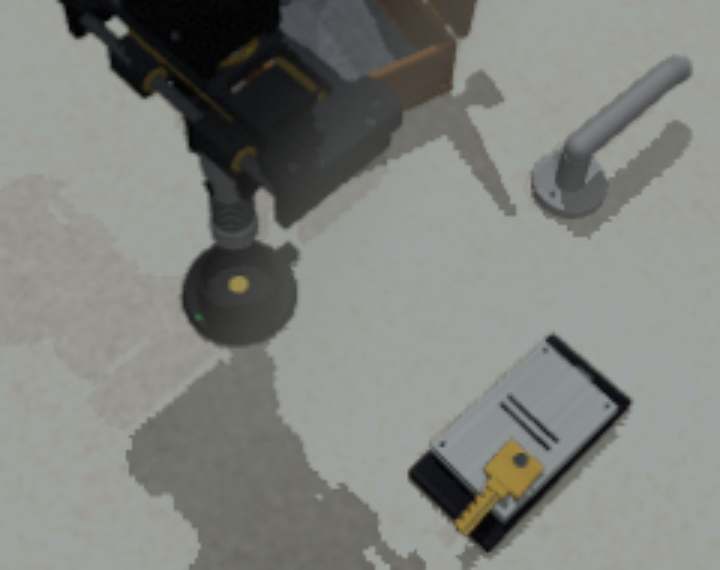

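drive_tool([
  {"x": 0, "y": 0, "z": 20, "rx": 0, "ry": 0, "rz": 0, "fingers": 1},
  {"x": 0, "y": 0, "z": 40, "rx": 0, "ry": 0, "rz": 0, "fingers": 1},
  {"x": 0, "y": 0, "z": 55, "rx": 0, "ry": 0, "rz": 0, "fingers": 1},
  {"x": 0, "y": 0, "z": 62, "rx": 0, "ry": 0, "rz": 0, "fingers": 1},
  {"x": 0, "y": 0, "z": 66, "rx": 0, "ry": 0, "rz": 0, "fingers": 1},
  {"x": 0, "y": 0, "z": 67, "rx": 0, "ry": 0, "rz": 0, "fingers": 1},
  {"x": 0, "y": 0, "z": 67, "rx": 0, "ry": 0, "rz": 0, "fingers": 1},
])

```text
time_s: 6.85
tool_pos: [0.3934, -0.1861, 0.086]
tool_rot: [180.0, -0.0, 27.1]
force: [-1.3, 0.9, -1.9]
grip_width: 0.0314
grasp_force: 14.9
```

drive_tool([
  {"x": 0, "y": 0, "z": 1, "rx": 0, "ry": 0, "rz": 0, "fingers": 1},
  {"x": 0, "y": 0, "z": 1, "rx": 0, "ry": 0, "rz": 0, "fingers": 1},
  {"x": 0, "y": 0, "z": 1, "rx": 0, "ry": 0, "rz": 0, "fingers": 0.2},
  {"x": 0, "y": 0, "z": 1, "rx": 0, "ry": 0, "rz": 0, "fingers": 0},
  {"x": 0, "y": 0, "z": 1, "rx": 0, "ry": 0, "rz": 0, "fingers": -0.5},
  {"x": 0, "y": 0, "z": 1, "rx": 0, "ry": 0, "rz": 0, "fingers": -1},
  {"x": 0, "y": 0, "z": 1, "rx": 0, "ry": 0, "rz": 0, "fingers": -1},
  {"x": 0, "y": 0, "z": -20, "rx": 0, "ry": 0, "rz": 0, "fingers": -1},
  {"x": 0, "y": 0, "z": -60, "rx": 0, "ry": 0, "rz": 0, "fingers": -1},
  {"x": 0, "y": 0, "z": -110, "rx": 0, "ry": 0, "rz": 0, "fingers": -1},
  {"x": 0, "y": 0, "z": -140, "rx": 0, "ry": 0, "rz": 0, "fingers": -1},
  {"x": 0, "y": 0, "z": -140, "rx": 0, "ry": 0, "rz": 0, "fingers": -1},
  {"x": 0, "y": 0, "z": -140, "rx": 0, "ry": 0, "rz": 0, "fingers": -1},
])

```text
time_s: 8.48
tool_pos: [0.3925, -0.1857, 0.2246]
tool_rot: [-179.9, 0.1, 27.1]
force: [0.3, 0.3, -0.1]
grip_width: 0.0869
grasp_force: 0.0
```

Run:
```python
from h import *
print("to watch");go((.44,-.385,.26),28)
s=Cam("side");t=Cam("top");cv2.imwrite("pics/d2.png",cv2.resize(np.hstack([s.img[200:400,160:400],t.img[170:370,260:460]]),None,fx=1.7,fy=1.7))
```

```text
to watch
go [-48.7 199.  -35.6] [-0.001  0.001 -0.015]
```

View pics/d2.png

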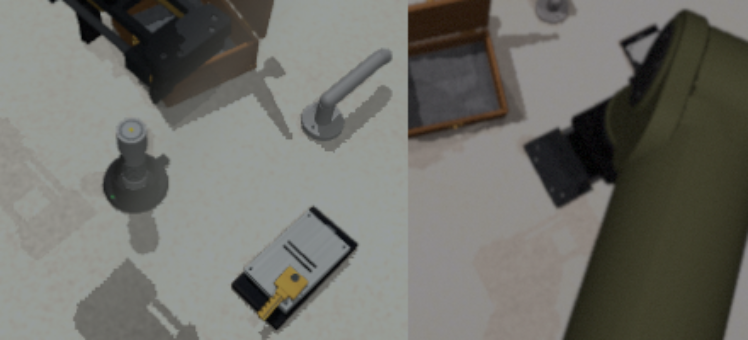

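drive_tool([
  {"x": -10, "y": 40, "z": -30, "rx": 0, "ry": 0, "rz": 0, "fingers": -1},
  {"x": -25, "y": 90, "z": -35, "rx": 0, "ry": 0, "rz": 0, "fingers": -1},
  {"x": -40, "y": 150, "z": -35, "rx": 0, "ry": 0, "rz": 0, "fingers": -1},
  {"x": -48, "y": 199, "z": -35, "rx": 0, "ry": 0, "rz": -0.015, "fingers": -1},
  {"x": -48, "y": 199, "z": -35, "rx": 0, "ry": 0, "rz": -0.015, "fingers": -1},
  {"x": -48, "y": 199, "z": -35, "rx": 0, "ry": 0, "rz": -0.015, "fingers": -1},
  {"x": -48, "y": 199, "z": -35, "rx": 0, "ry": 0, "rz": -0.015, "fingers": -1},
])

```text
time_s: 9.45
tool_pos: [0.4413, -0.3832, 0.2605]
tool_rot: [-180.0, -0.0, 28.1]
force: [-0.1, -0.3, -0.2]
grip_width: 0.0874
grasp_force: 0.0
```

Run:
```python
from h import *
w=Cam("wrist","w3");s=Cam("side")
lw,p=yellow(w,(80,80,170,200),90);print("dock/torch yellow",lw)
_,pts=yellow(w,(200,60,380,225),110)
pts=pts.astype(np.float32);m,_,vt=np.linalg.svd(pts-pts.mean(0),full_matrices=False)
y=pts[:,1];print(y.min(),y.max(),len(pts))
h=y.max()-y.min();bow=pts[y<y.min()+h*.38]
r=cv2.minAreaRect(bow);x0,x1=bow[:,0].min(),bow[:,0].max();print(r,x0,x1)
bw=w.at(((x0+x1)/2+0,y.min()+ (x1-x0)/2),.023);tip=w.at(pts[y>y.max()-4].mean(0),.022)
d=tip-bw;print("bow w",bw,"tip",tip,np.hypot(*d[:2]),np.degrees(np.arctan2(d[1],d[0])))
_,q=yellow(s,(310,345,350,390),110);print("side key centroid",s.at(q.mean(0),.0225),"wrist",w.at(pts.mean(0),.0225))
```

```text
dock/torch yellow [nan nan]
98.0 155.0 834
((292.5, 108.5), (21.0, 23.0), 90.0) 281.0 304.0
bow w [ 0.51302987 -0.35410827  0.023     ] tip [ 0.47292294 -0.37658567  0.022     ] 0.04597607872851186 -150.73211992020777
side key centroid [ 0.50288311 -0.36248175  0.0225    ] wrist [ 0.50317968 -0.35946321  0.0225    ]
```

View pics/w3.png

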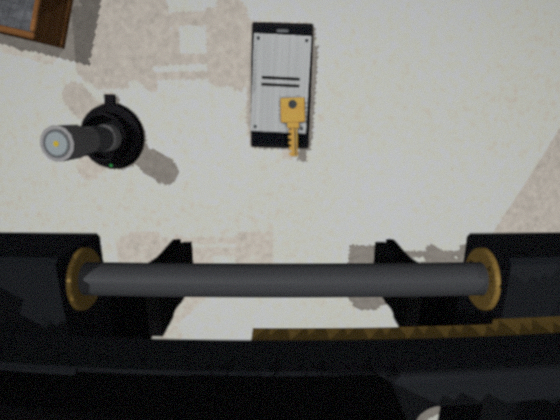

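Run:
```python
from h import *
go((.5129,-.3552,.0280),29.8)
```

```text
go [ 76.6   8.4 233. ] [ 0.001  0.    -0.03 ]
```

drive_tool([
  {"x": 40, "y": 4, "z": 40, "rx": 0, "ry": 0, "rz": -0.03, "fingers": -0.2},
  {"x": 76.6, "y": 8.4, "z": 90, "rx": 0, "ry": 0, "rz": -0.03, "fingers": -0.2},
  {"x": 76.6, "y": 8.4, "z": 140, "rx": 0, "ry": 0, "rz": -0.03, "fingers": -0.2},
  {"x": 76.6, "y": 8.4, "z": 185, "rx": 0, "ry": 0, "rz": -0.03, "fingers": -0.2},
  {"x": 76.6, "y": 8.4, "z": 210, "rx": 0, "ry": 0, "rz": -0.03, "fingers": -0.2},
  {"x": 76.6, "y": 8.4, "z": 225, "rx": 0, "ry": 0, "rz": -0.03, "fingers": -0.2},
  {"x": 76.6, "y": 8.4, "z": 233, "rx": 0, "ry": 0, "rz": -0.03, "fingers": -0.2},
  {"x": 76.6, "y": 8.4, "z": 233, "rx": 0, "ry": 0, "rz": -0.03, "fingers": -0.2},
  {"x": 76.6, "y": 8.4, "z": 233, "rx": 0, "ry": 0, "rz": -0.03, "fingers": -0.2},
], force=10)

```text
time_s: 10.68
tool_pos: [0.5135, -0.3568, 0.0288]
tool_rot: [179.9, -0.0, 29.7]
force: [-0.1, -0.2, -0.2]
grip_width: 0.0521
grasp_force: 0.0
```

drive_tool([
  {"x": 0, "y": 0, "z": 1, "rx": 0, "ry": 0, "rz": 0, "fingers": -0.2},
  {"x": 0, "y": 0, "z": 1, "rx": 0, "ry": 0, "rz": 0, "fingers": -0.2},
  {"x": 0, "y": 0, "z": 1, "rx": 0, "ry": 0, "rz": 0, "fingers": 0.2},
  {"x": 0, "y": 0, "z": 1, "rx": 0, "ry": 0, "rz": 0, "fingers": 0.4},
  {"x": 0, "y": 0, "z": 1, "rx": 0, "ry": 0, "rz": 0, "fingers": 0.5},
  {"x": 0, "y": 0, "z": 1, "rx": 0, "ry": 0, "rz": 0, "fingers": 1},
  {"x": 0, "y": 0, "z": 1, "rx": 0, "ry": 0, "rz": 0, "fingers": 1},
  {"x": 0, "y": 0, "z": 1, "rx": 0, "ry": 0, "rz": 0, "fingers": 1},
], force=10)

```text
time_s: 11.68
tool_pos: [0.5127, -0.3564, 0.0265]
tool_rot: [180.0, 0.0, 29.7]
force: [-0.0, 0.1, 0.3]
grip_width: 0.0258
grasp_force: 10.0
```

drive_tool([
  {"x": 0, "y": 0, "z": -10, "rx": 0, "ry": 0, "rz": 0, "fingers": 1},
  {"x": 0, "y": 0, "z": -40, "rx": 0, "ry": 0, "rz": 0, "fingers": 1},
  {"x": 0, "y": 0, "z": -90, "rx": 0, "ry": 0, "rz": -0.1, "fingers": 1},
  {"x": 0, "y": 0, "z": -140, "rx": 0, "ry": 0, "rz": -0.25, "fingers": 1},
  {"x": 0, "y": 0, "z": -190, "rx": 0, "ry": 0, "rz": -0.4, "fingers": 1},
  {"x": 0, "y": 0, "z": -230, "rx": 0, "ry": 0, "rz": -0.55, "fingers": 1},
  {"x": 0, "y": 0, "z": -240, "rx": 0, "ry": 0, "rz": -0.7, "fingers": 1},
  {"x": 0, "y": 0, "z": -240, "rx": 0, "ry": 0, "rz": -0.85, "fingers": 1},
  {"x": 0, "y": 0, "z": -240, "rx": 0, "ry": 0, "rz": -1.0, "fingers": 1},
  {"x": 0, "y": 0, "z": -240, "rx": 0, "ry": 0, "rz": -1.0, "fingers": 1},
  {"x": 0, "y": 0, "z": -240, "rx": 0, "ry": 0, "rz": -1.0, "fingers": 1},
  {"x": 0, "y": 0, "z": -240, "rx": 0, "ry": 0, "rz": -1.0, "fingers": 1},
])

```text
time_s: 13.18
tool_pos: [0.5127, -0.3563, 0.2667]
tool_rot: [180.0, 0.0, 86.9]
force: [-0.3, 0.6, -0.8]
grip_width: 0.0259
grasp_force: 10.0
```

Run:
```python
from h import *
o=sensors.get_obs();print(o["qpos"],o["tool_rot"],o["grip_width"])
t=Cam("top");s=Cam("side")
A=cv2.resize(t.img[150:260,230:330],None,fx=4,fy=4,interpolation=cv2.INTER_CUBIC)
B=cv2.resize(s.img[165:275,215:315],None,fx=4,fy=4,interpolation=cv2.INTER_CUBIC)
cv2.imwrite("pics/box.png",np.hstack([A,B]))
```

```text
[ 52.99341731  16.20101038 -25.63513288  83.22888681   7.00569613
  82.14636168  24.23615975] [1.79998825e+02 7.84607783e-03 8.69452724e+01] 0.025862942250522387
```

View pics/box.png

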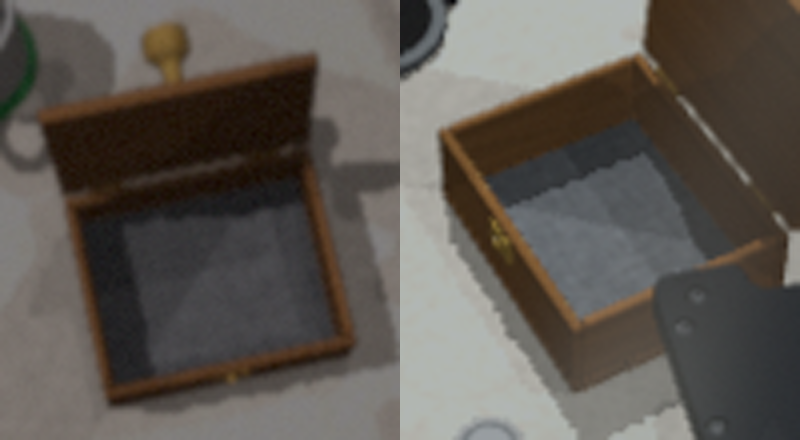

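Run:
```python
from h import *
t=Cam("top");s=Cam("side")
T=[t.at((230+x/4,150+y/4),.055) for x,y in[(110,392),(352,343),(312,160),(70,203)]]
S=[s.at((215+x/4,165+y/4),.055) for x,y in[(43,133),(177,325),(240,60)]]
print(np.round(T,4),np.round(S,4),np.mean(T,0),(S[1]+S[2])/2)
d=T[0]-T[1];print(np.linalg.norm(d),np.degrees(np.arctan2(-d[0],d[1])));d=S[0]-S[1];print(np.linalg.norm(d),np.degrees(np.arctan2(-d[0],d[1])))
c=(np.mean(T,0)+(S[1]+S[2])/2)/2;y=np.radians(12);b=c-.005*np.array([np.cos(y),np.sin(y),0]);print(b)
go((b[0],b[1],.267),180);go((b[0],b[1],.267),192)
```

```text
[[ 0.4268  0.0523  0.055 ]
 [ 0.4569 -0.0966  0.055 ]
 [ 0.5734 -0.0738  0.055 ]
 [ 0.5458  0.0786  0.055 ]] [[ 0.4273  0.0537  0.055 ]
 [ 0.4613 -0.094   0.055 ]
 [ 0.5485  0.0778  0.055 ]] [ 0.50072134 -0.00988164  0.055     ] [ 0.50490234 -0.00812417  0.055     ]
0.15190276454548896 11.428285649966112
0.15162276970424352 12.961701735737662
[ 0.4979211  -0.01004246  0.055     ]
go [345.  -32.9  -0.5] [-0.    -0.    -1.623]
go [345.  -32.9  -0.5] [-0.    -0.    -1.833]
```

drive_tool([
  {"x": 20, "y": 0, "z": 0, "rx": 0, "ry": 0, "rz": -0.13, "fingers": 1},
  {"x": 50, "y": -5, "z": -10, "rx": 0, "ry": 0, "rz": -0.28, "fingers": 1},
  {"x": 90, "y": -9, "z": -10, "rx": 0, "ry": 0, "rz": -0.43, "fingers": 1},
  {"x": 130, "y": -13, "z": -10, "rx": 0, "ry": 0, "rz": -0.58, "fingers": 1},
  {"x": 170, "y": -17, "z": -10, "rx": 0, "ry": 0, "rz": -0.73, "fingers": 1},
  {"x": 210, "y": -21, "z": -10, "rx": 0, "ry": 0, "rz": -0.88, "fingers": 1},
  {"x": 250, "y": -25, "z": -10, "rx": 0, "ry": 0, "rz": -1.03, "fingers": 1},
  {"x": 285, "y": -29, "z": -10, "rx": 0, "ry": 0, "rz": -1.18, "fingers": 1},
  {"x": 315, "y": -31, "z": -10, "rx": 0, "ry": 0, "rz": -1.33, "fingers": 1},
  {"x": 335, "y": -33, "z": -10, "rx": 0, "ry": 0, "rz": -1.48, "fingers": 1},
  {"x": 345, "y": -33, "z": -10, "rx": 0, "ry": 0, "rz": -1.63, "fingers": 1},
  {"x": 345, "y": -33, "z": -10, "rx": 0, "ry": 0, "rz": -1.78, "fingers": 1},
  {"x": 345, "y": -33, "z": -10, "rx": 0, "ry": 0, "rz": -1.833, "fingers": 1},
  {"x": 345, "y": -33, "z": -10, "rx": 0, "ry": 0, "rz": -1.833, "fingers": 1},
  {"x": 345, "y": -33, "z": -10, "rx": 0, "ry": 0, "rz": -1.833, "fingers": 1},
  {"x": 345, "y": -33, "z": -10, "rx": 0, "ry": 0, "rz": -1.833, "fingers": 1},
])

```text
time_s: 15.38
tool_pos: [0.4977, -0.0101, 0.2766]
tool_rot: [-180.0, 0.0, -168.0]
force: [0.4, -0.2, 0.2]
grip_width: 0.0261
grasp_force: 10.0
```

Run:
```python
from h import *
o=sensors.get_obs();print(o["qpos"],o["tool_pos"],o["tool_rot"],o["grip_width"])
go((.498,-.010,.0185),192)
```

```text
[ 43.28261864   0.23717271 -44.78831123  98.80332566   0.17358722
  81.02576906 100.47372402] [ 0.49765767 -0.01010897  0.27655975] [-1.79995219e+02  1.77884190e-03 -1.67993758e+02] 0.026116111691358433
go [-3.000e-01  1.000e-01  2.581e+02] [-0.  0.  0.]
```

drive_tool([
  {"x": 0, "y": 0, "z": 30, "rx": 0, "ry": 0, "rz": 0, "fingers": 1},
  {"x": 0, "y": 0, "z": 75, "rx": 0, "ry": 0, "rz": 0, "fingers": 1},
  {"x": 0, "y": 0, "z": 120, "rx": 0, "ry": 0, "rz": 0, "fingers": 1},
  {"x": 0, "y": 0, "z": 160, "rx": 0, "ry": 0, "rz": 0, "fingers": 1},
  {"x": 0, "y": 0, "z": 180, "rx": 0, "ry": 0, "rz": 0, "fingers": 1},
  {"x": 0, "y": 0, "z": 200, "rx": 0, "ry": 0, "rz": 0, "fingers": 1},
  {"x": 0, "y": 0, "z": 200, "rx": 0, "ry": 0, "rz": 0, "fingers": 1},
])

```text
time_s: 16.25
tool_pos: [0.4964, -0.01, 0.0752]
tool_rot: [179.9, -0.2, -168.0]
force: [-0.8, 0.5, -0.3]
grip_width: 0.0255
grasp_force: 10.0
```

drive_tool([
  {"x": 0, "y": 0, "z": 15, "rx": 0, "ry": 0, "rz": 0, "fingers": 1},
  {"x": 0, "y": 0, "z": 30, "rx": 0, "ry": 0, "rz": 0, "fingers": 1},
  {"x": 0, "y": 0, "z": 45, "rx": 0, "ry": 0, "rz": 0, "fingers": 1},
  {"x": 0, "y": 0, "z": 54, "rx": 0, "ry": 0, "rz": 0, "fingers": 1},
  {"x": 0, "y": 0, "z": 58, "rx": 0, "ry": 0, "rz": 0, "fingers": 1},
  {"x": 0, "y": 0, "z": 58, "rx": 0, "ry": 0, "rz": 0, "fingers": 1},
])

```text
time_s: 17.0
tool_pos: [0.4977, -0.01, 0.0184]
tool_rot: [180.0, -0.0, -167.9]
force: [0.2, 0.5, -0.7]
grip_width: 0.0257
grasp_force: 10.0
```

drive_tool([
  {"x": 0, "y": 0, "z": 1, "rx": 0, "ry": 0, "rz": 0, "fingers": 1},
  {"x": 0, "y": 0, "z": 1, "rx": 0, "ry": 0, "rz": 0, "fingers": 0.3},
  {"x": 0, "y": 0, "z": 1, "rx": 0, "ry": 0, "rz": 0, "fingers": 0},
  {"x": 0, "y": 0, "z": 1, "rx": 0, "ry": 0, "rz": 0, "fingers": -0.2},
  {"x": 0, "y": 0, "z": 1, "rx": 0, "ry": 0, "rz": 0, "fingers": -0.2},
  {"x": 0, "y": 0, "z": -20, "rx": 0, "ry": 0, "rz": 0, "fingers": -0.2},
  {"x": 0, "y": 0, "z": -60, "rx": 0, "ry": 0, "rz": 0, "fingers": -0.2},
  {"x": 0, "y": 0, "z": -110, "rx": 0, "ry": 0, "rz": 0, "fingers": -0.2},
  {"x": 0, "y": 0, "z": -170, "rx": 0, "ry": 0, "rz": 0, "fingers": -0.2},
  {"x": 0, "y": 0, "z": -230, "rx": 0, "ry": 0, "rz": 0, "fingers": -0.2},
  {"x": 0, "y": 0, "z": -260, "rx": 0, "ry": 0, "rz": 0, "fingers": -1},
  {"x": 0, "y": 0, "z": -260, "rx": 0, "ry": 0, "rz": 0, "fingers": -1},
  {"x": 0, "y": 0, "z": -260, "rx": 0, "ry": 0, "rz": 0, "fingers": -1},
])

```text
time_s: 18.62
tool_pos: [0.497, -0.0101, 0.2774]
tool_rot: [180.0, -0.1, -168.0]
force: [-0.9, -0.1, -0.6]
grip_width: 0.0745
grasp_force: 0.0
```

Run:
```python
from h import *
go((.445,-.375,.28),27)
s=Cam("side");t=Cam("top")
A=cv2.resize(s.img[165:275,215:315],None,fx=4,fy=4)
w=Cam("wrist");B=s.img[280:400,270:400]
B=cv2.resize(B,None,fx=3,fy=3);B=np.pad(B,((0,80),(0,0),(0,0)))
cv2.imwrite("pics/k1.png",np.hstack([A,B]))
```

```text
go [ 127.  -346.    -2.5] [-2.000e-03 -1.000e-03  2.881e+00]
```

View pics/k1.png

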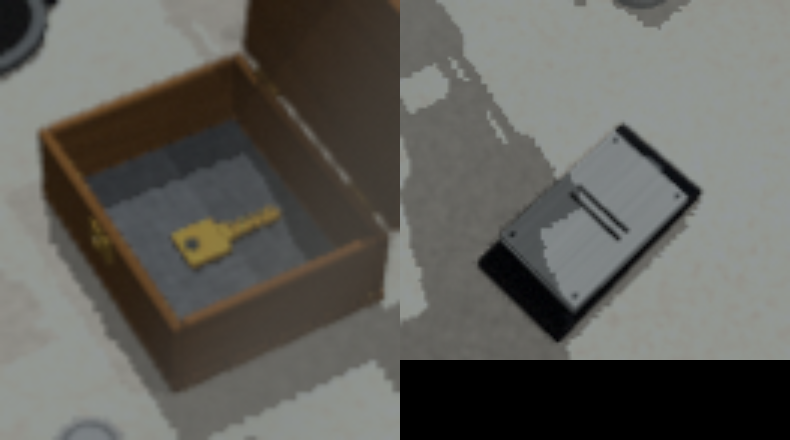

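drive_tool([
  {"x": 0, "y": -10, "z": 0, "rx": 0, "ry": 0, "rz": 0.15, "fingers": -1},
  {"x": 5, "y": -30, "z": 0, "rx": 0, "ry": 0, "rz": 0.3, "fingers": -1},
  {"x": 15, "y": -50, "z": 0, "rx": 0, "ry": 0, "rz": 0.45, "fingers": -1},
  {"x": 25, "y": -75, "z": 0, "rx": 0, "ry": 0, "rz": 0.6, "fingers": -1},
  {"x": 35, "y": -100, "z": 0, "rx": 0, "ry": 0, "rz": 0.75, "fingers": -1},
  {"x": 45, "y": -125, "z": 0, "rx": 0, "ry": 0, "rz": 0.9, "fingers": -1},
  {"x": 55, "y": -150, "z": 0, "rx": 0, "ry": 0, "rz": 1.05, "fingers": -1},
  {"x": 65, "y": -175, "z": 0, "rx": 0, "ry": 0, "rz": 1.2, "fingers": -1},
  {"x": 75, "y": -200, "z": 0, "rx": 0, "ry": 0, "rz": 1.35, "fingers": -1},
  {"x": 85, "y": -225, "z": 0, "rx": 0, "ry": 0, "rz": 1.5, "fingers": -1},
  {"x": 95, "y": -250, "z": 0, "rx": 0, "ry": 0, "rz": 1.65, "fingers": -1},
  {"x": 105, "y": -275, "z": 0, "rx": 0, "ry": 0, "rz": 1.8, "fingers": -1},
  {"x": 112, "y": -300, "z": 0, "rx": 0, "ry": 0, "rz": 1.95, "fingers": -1},
  {"x": 120, "y": -325, "z": 0, "rx": 0, "ry": 0, "rz": 2.1, "fingers": -1},
  {"x": 127, "y": -346, "z": 0, "rx": 0, "ry": 0, "rz": 2.25, "fingers": -1},
  {"x": 127, "y": -346, "z": 0, "rx": 0, "ry": 0, "rz": 2.4, "fingers": -1},
  {"x": 127, "y": -346, "z": 0, "rx": 0, "ry": 0, "rz": 2.55, "fingers": -1},
  {"x": 127, "y": -346, "z": 0, "rx": 0, "ry": 0, "rz": 2.7, "fingers": -1},
  {"x": 127, "y": -346, "z": 0, "rx": 0, "ry": 0, "rz": 2.85, "fingers": -1},
  {"x": 127, "y": -346, "z": 0, "rx": 0, "ry": 0, "rz": 2.88, "fingers": -1},
])

```text
time_s: 21.28
tool_pos: [0.4453, -0.3747, 0.2773]
tool_rot: [-179.9, 0.0, 27.0]
force: [0.8, -0.0, 0.6]
grip_width: 0.0868
grasp_force: 0.0
```

drive_tool([
  {"x": 0, "y": 0, "z": 0, "rx": 0, "ry": 0, "rz": 0, "fingers": -1},
  {"x": 0, "y": 0, "z": 0, "rx": 0, "ry": 0, "rz": 0, "fingers": -1},
  {"x": 0, "y": 0, "z": 0, "rx": 0, "ry": 0, "rz": 0, "fingers": -1},
])

```text
time_s: 21.65
tool_pos: [0.4456, -0.375, 0.2785]
tool_rot: [-180.0, 0.0, 27.1]
force: [-0.0, 0.5, -0.2]
grip_width: 0.087
grasp_force: 0.0
```

Run:
```python
from h import *
w=Cam("wrist","w4");s=Cam("side","s4");o=sensors.get_obs();print(o["tool_pos"],o["tool_rot"],o["qpos"])
g=cv2.GaussianBlur(w.img,(3,3),0).max(2)
reg=np.zeros_like(g);reg[5:225,200:360]=1
dark=((g<60)&(reg>0)).astype(np.uint8)
n,l,st,ce=cv2.connectedComponentsWithStats(dark);print(st[1:][st[1:,4]>30])
# hull of the dark phone parts
big=[i for i in range(1,n) if st[i,4]>60]
pts=np.argwhere(np.isin(l,big))[:,::-1].astype(np.float32)
r=cv2.minAreaRect(pts);print("phone px",r)
B=[w.at(p,.008) for p in cv2.boxPoints(r)];c=np.mean(B,0);print(np.round(B,4),"c",c)
for i in range(2):
    d=B[i+1]-B[i];print(np.linalg.norm(d),np.degrees(np.arctan2(d[1],d[0])))
x,y,ww,hh=cv2.boundingRect(pts.astype(np.int32));cv2.imwrite("pics/w4c.png",cv2.resize(w.img[y-10:y+hh+10,x-10:x+ww+10],None,fx=4,fy=4,interpolation=cv2.INTER_CUBIC));print(x-10,y-10)
```

```text
[ 0.44564377 -0.3749961   0.27857244] [1.79993499e+02 3.33579597e-03 2.70585241e+01] [ 57.05085355  10.31739349 -22.43783635  88.28001076   3.96263862
  82.1830376  -28.54037155]
[[257  35  56  11 460]
 [257 130  54  23 681]]
phone px ((284.4999694824219, 93.49998474121094), (54.99999237060547, 116.99998474121094), 0.0)
[[ 0.4573 -0.3329  0.008 ]
 [ 0.573  -0.2756  0.008 ]
 [ 0.6006 -0.3296  0.008 ]
 [ 0.4866 -0.3901  0.008 ]] c [ 0.52935903 -0.33205496  0.008     ]
0.1290434652684405 26.335468342006287
0.06063944043797861 -62.908714948284945
247 25
```

View pics/w4c.png

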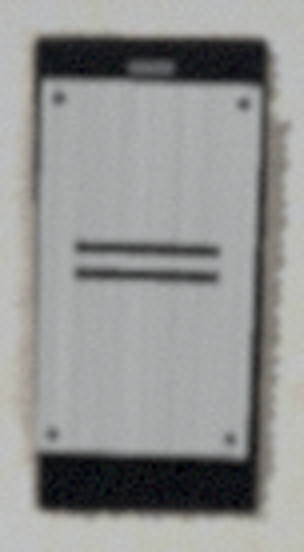

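Run:
```python
from h import *
w=Cam("wrist")
f=lambda x,y,z:w.at((247+(x-1.5)/4,25+(y-1.5)/4),z)
for nm,z,q in(("card",.018,[(40,76),(265,86),(247,460),(36,455)]),("phone",.008,[(37,37),(267,40),(258,512),(39,508)])):
    a,b,c,d=[f(x,y,z) for x,y in q];m=(a+b+c+d)/4
    ang=[np.degrees(np.arctan2(v[1],v[0])) for v in(a-d,b-c,a-b,d-c)]
    print(nm,m,[np.linalg.norm(v) for v in(a-d,b-c,a-b,d-c)],ang[0],ang[1],ang[2]-90,ang[3]-90)
go((.529,-.332,.020),26)
```

```text
card [ 0.53018932 -0.33026902  0.018     ] [np.float64(0.1017638564663893), np.float64(0.10061445931814193), np.float64(0.06087016994882871), np.float64(0.05972445070466408)] 25.67354254935415 25.026794031322186 24.632910060941413 25.72181209936268
phone [ 0.52953609 -0.33165844  0.008     ] [np.float64(0.12982201627540074), np.float64(0.13018781741755403), np.float64(0.06339771138285276), np.float64(0.0639594120491009)] 26.543790489938235 26.790026388990288 26.358718991285116 26.0337248674456
go [ 93.8  -0.5 258.6] [0.    0.    0.018]
```

Run:
```python
from h import *
go((.530,-.331,.0190),25.3)
```

```text
go [ 95.2  -0.9 259.6] [0.    0.    0.031]
```

drive_tool([
  {"x": 40, "y": 0, "z": 40, "rx": 0, "ry": 0, "rz": 0.031, "fingers": -1},
  {"x": 80, "y": -1, "z": 90, "rx": 0, "ry": 0, "rz": 0.031, "fingers": -1},
  {"x": 95.2, "y": -1, "z": 140, "rx": 0, "ry": 0, "rz": 0.031, "fingers": -1},
  {"x": 95.2, "y": -1, "z": 190, "rx": 0, "ry": 0, "rz": 0.031, "fingers": -1},
  {"x": 95.2, "y": -1, "z": 225, "rx": 0, "ry": 0, "rz": 0.031, "fingers": -1},
  {"x": 95.2, "y": -1, "z": 245, "rx": 0, "ry": 0, "rz": 0.031, "fingers": -1},
  {"x": 95.2, "y": -1, "z": 255, "rx": 0, "ry": 0, "rz": 0.031, "fingers": -1},
  {"x": 95.2, "y": -1, "z": 259.5, "rx": 0, "ry": 0, "rz": 0.031, "fingers": -1},
  {"x": 95.2, "y": -1, "z": 259.5, "rx": 0, "ry": 0, "rz": 0.031, "fingers": -1},
  {"x": 95.2, "y": -1, "z": 259.5, "rx": 0, "ry": 0, "rz": 0.031, "fingers": -1},
], force=15)

```text
time_s: 23.05
tool_pos: [0.5307, -0.3313, 0.0203]
tool_rot: [179.9, -0.1, 25.3]
force: [-0.3, 0.1, 0.2]
grip_width: 0.0871
grasp_force: 0.0
```

drive_tool([
  {"x": 0, "y": 0, "z": 0, "rx": 0, "ry": 0, "rz": 0, "fingers": -0.6},
  {"x": 0, "y": 0, "z": 0, "rx": 0, "ry": 0, "rz": 0, "fingers": -0.4},
  {"x": 0, "y": 0, "z": 0, "rx": 0, "ry": 0, "rz": 0, "fingers": -0.2},
  {"x": 0, "y": 0, "z": 0, "rx": 0, "ry": 0, "rz": 0, "fingers": 0.5},
  {"x": 0, "y": 0, "z": 0, "rx": 0, "ry": 0, "rz": 0, "fingers": 0.5},
  {"x": 0, "y": 0, "z": 0, "rx": 0, "ry": 0, "rz": 0, "fingers": 0.5},
], force=15)

```text
time_s: 23.8
tool_pos: [0.5301, -0.3309, 0.0191]
tool_rot: [180.0, -0.0, 25.3]
force: [-0.1, 0.1, 0.6]
grip_width: 0.0599
grasp_force: 15.0
```

Run:
```python
from h import *
t=Cam("top");s=Cam("side")
for c,q in((t,[(97,207),(160,178),(179,221),(117,252)]),(s,[(195,122),(237,98),(275,126),(234,148)])):
    P=np.array([c.at(p,.024) for p in q]);print(np.round(P,3).tolist(),P.mean(0),[np.round(np.linalg.norm(P[i]-P[i-1]),3) for i in range(4)])
go((.515,0,.29),25.3)
```

```text
[[0.537, 0.466, 0.024], [0.614, 0.31, 0.024], [0.5, 0.255, 0.024], [0.421, 0.406, 0.024]] [0.51819452 0.35914038 0.024     ] [np.float64(0.13), np.float64(0.174), np.float64(0.127), np.float64(0.17)]
[[0.417, 0.384, 0.024], [0.554, 0.462, 0.024], [0.621, 0.306, 0.024], [0.493, 0.249, 0.024]] [0.52127984 0.35006135 0.024     ] [np.float64(0.155), np.float64(0.158), np.float64(0.169), np.float64(0.14)]
go [ 127.6 -305.7 -271. ] [ 0.    -0.    -0.001]
```

drive_tool([
  {"x": 0, "y": 0, "z": -10, "rx": 0, "ry": 0, "rz": 0, "fingers": 0.5},
  {"x": 0, "y": 0, "z": -30, "rx": 0, "ry": 0, "rz": 0, "fingers": 0.5},
  {"x": 0, "y": 0, "z": -70, "rx": 0, "ry": 0, "rz": 0, "fingers": 0.5},
  {"x": 0, "y": 0, "z": -120, "rx": 0, "ry": 0, "rz": 0, "fingers": 0.5},
  {"x": 0, "y": 0, "z": -170, "rx": 0, "ry": 0, "rz": 0, "fingers": 0.5},
  {"x": 0, "y": 0, "z": -220, "rx": 0, "ry": 0, "rz": 0, "fingers": 0.5},
  {"x": 0, "y": 0, "z": -260, "rx": 0, "ry": 0, "rz": 0, "fingers": 0.5},
  {"x": 0, "y": 0, "z": -270, "rx": 0, "ry": 0, "rz": 0, "fingers": 0.5},
  {"x": 0, "y": 0, "z": -270, "rx": 0, "ry": 0, "rz": 0, "fingers": 0.5},
])

```text
time_s: 25.02
tool_pos: [0.53, -0.3307, 0.2896]
tool_rot: [179.9, -0.0, 25.3]
force: [-0.2, -0.2, -1.5]
grip_width: 0.0598
grasp_force: 15.0
```

drive_tool([
  {"x": 9, "y": -20, "z": 0, "rx": 0, "ry": 0, "rz": 0, "fingers": 0.5},
  {"x": 25, "y": -55, "z": 0, "rx": 0, "ry": 0, "rz": 0, "fingers": 0.5},
  {"x": 43, "y": -95, "z": 0, "rx": 0, "ry": 0, "rz": 0, "fingers": 0.5},
  {"x": 64, "y": -140, "z": 0, "rx": 0, "ry": 0, "rz": 0, "fingers": 0.5},
  {"x": 84, "y": -185, "z": 0, "rx": 0, "ry": 0, "rz": 0, "fingers": 0.5},
  {"x": 105, "y": -230, "z": 0, "rx": 0, "ry": 0, "rz": 0, "fingers": 0.5},
  {"x": 125, "y": -275, "z": 0, "rx": 0, "ry": 0, "rz": 0, "fingers": 0.5},
  {"x": 146, "y": -320, "z": 0, "rx": 0, "ry": 0, "rz": 0, "fingers": 0.5},
  {"x": 166, "y": -365, "z": 0, "rx": 0, "ry": 0, "rz": 0, "fingers": 0.5},
  {"x": 187, "y": -410, "z": 0, "rx": 0, "ry": 0, "rz": 0, "fingers": 0.5},
  {"x": 207, "y": -455, "z": 0, "rx": 0, "ry": 0, "rz": 0, "fingers": 0.5},
  {"x": 228, "y": -500, "z": 0, "rx": 0, "ry": 0, "rz": 0, "fingers": 0.5},
  {"x": 246, "y": -540, "z": 0, "rx": 0, "ry": 0, "rz": 0, "fingers": 0.5},
  {"x": 262, "y": -575, "z": 0, "rx": 0, "ry": 0, "rz": 0, "fingers": 0.5},
  {"x": 275, "y": -605, "z": 0, "rx": 0, "ry": 0, "rz": 0, "fingers": 0.5},
  {"x": 284, "y": -625, "z": 0, "rx": 0, "ry": 0, "rz": 0, "fingers": 0.5},
  {"x": 284, "y": -625, "z": 0, "rx": 0, "ry": 0, "rz": 0, "fingers": 0.5},
  {"x": 284, "y": -625, "z": 0, "rx": 0, "ry": 0, "rz": 0, "fingers": 0.5},
  {"x": 284, "y": -625, "z": 0, "rx": 0, "ry": 0, "rz": 0, "fingers": 0.5},
])

```text
time_s: 27.4
tool_pos: [0.5204, 0.3542, 0.2887]
tool_rot: [179.9, 0.0, 25.2]
force: [0.2, -0.1, -1.2]
grip_width: 0.06
grasp_force: 15.0
```

Run:
```python
from h import *
o=sensors.get_obs();print(o["qpos"],o["tool_pos"],o["tool_rot"])
go((.520,.356,.020),25)
```

```text
[   1.15161703   21.4264204   -50.17824949   79.68874989   16.37495571
   86.41624166 -112.90879042] [0.52041247 0.35423548 0.28870589] [1.79933891e+02 3.63914891e-02 2.51575623e+01]
go [  0.5  -2.1 268.7] [0.001 0.001 0.003]
```

drive_tool([
  {"x": 0, "y": -1, "z": 30, "rx": 0, "ry": 0, "rz": 0, "fingers": 0.5},
  {"x": 0, "y": -1, "z": 75, "rx": 0, "ry": 0, "rz": 0, "fingers": 0.5},
  {"x": 0, "y": -1, "z": 125, "rx": 0, "ry": 0, "rz": 0, "fingers": 0.5},
  {"x": 0, "y": -1, "z": 175, "rx": 0, "ry": 0, "rz": 0, "fingers": 0.5},
  {"x": 0, "y": -1, "z": 215, "rx": 0, "ry": 0, "rz": 0, "fingers": 0.5},
  {"x": 0, "y": -1, "z": 240, "rx": 0, "ry": 0, "rz": 0, "fingers": 0.5},
  {"x": 0, "y": -1, "z": 255, "rx": 0, "ry": 0, "rz": 0, "fingers": 0.5},
  {"x": 0, "y": -1, "z": 265, "rx": 0, "ry": 0, "rz": 0, "fingers": 0.5},
  {"x": 0, "y": -1, "z": 268, "rx": 0, "ry": 0, "rz": 0, "fingers": 0.5},
  {"x": 0, "y": -1, "z": 269, "rx": 0, "ry": 0, "rz": 0, "fingers": 0.5},
  {"x": 0, "y": -1, "z": 269, "rx": 0, "ry": 0, "rz": 0, "fingers": 0.5},
])

```text
time_s: 28.78
tool_pos: [0.5202, 0.3568, 0.0208]
tool_rot: [180.0, -0.1, 25.3]
force: [-0.5, 0.2, -0.3]
grip_width: 0.0599
grasp_force: 15.0
```

drive_tool([
  {"x": 0, "y": 0, "z": 1, "rx": 0, "ry": 0, "rz": 0, "fingers": 0.5},
  {"x": 0, "y": 0, "z": 1, "rx": 0, "ry": 0, "rz": 0, "fingers": 0.5},
  {"x": 0, "y": 0, "z": 1, "rx": 0, "ry": 0, "rz": 0, "fingers": -0.5},
  {"x": 0, "y": 0, "z": 1, "rx": 0, "ry": 0, "rz": 0, "fingers": -0.7},
  {"x": 0, "y": 0, "z": 1, "rx": 0, "ry": 0, "rz": 0, "fingers": -0.8},
  {"x": 0, "y": 0, "z": -10, "rx": 0, "ry": 0, "rz": 0, "fingers": -0.8},
  {"x": 0, "y": 0, "z": -40, "rx": 0, "ry": 0, "rz": 0, "fingers": -0.8},
  {"x": 0, "y": 0, "z": -90, "rx": 0, "ry": 0, "rz": 0, "fingers": -0.8},
  {"x": 0, "y": 0, "z": -140, "rx": 0, "ry": 0, "rz": 0, "fingers": -1},
  {"x": 0, "y": 0, "z": -200, "rx": 0, "ry": 0, "rz": 0, "fingers": -1},
  {"x": 0, "y": 0, "z": -250, "rx": 0, "ry": 0, "rz": 0, "fingers": -1},
  {"x": 0, "y": 0, "z": -270, "rx": 0, "ry": 0, "rz": 0, "fingers": -1},
  {"x": 0, "y": 0, "z": -270, "rx": 0, "ry": 0, "rz": 0, "fingers": -1},
])

```text
time_s: 30.4
tool_pos: [0.52, 0.3571, 0.2914]
tool_rot: [-180.0, -0.1, 25.3]
force: [-0.1, 0.3, 0.1]
grip_width: 0.0874
grasp_force: 0.0
```

Run:
```python
from h import *
s=Cam("side")
g=cv2.cvtColor(s.img,cv2.COLOR_BGR2GRAY)
m=np.zeros_like(g);q=np.array([(200,122),(237,102),(268,126),(234,144)]);cv2.fillPoly(m,[q],1)
b=((g>130)&(m>0)).astype(np.uint8);n,l,st,ce=cv2.connectedComponentsWithStats(b);print("bright in tray",st[1:],ce[1:], g[m>0].min(),np.percentile(g[m>0],[50,90,99]))
i=1+np.argmax(st[1:,4]) if n>1 else 0
print(s.at(ce[i],.017))
# pad centre: bright rim ring in side and dark face
t=Cam("top")
for c,(x,y),z in((s,(207,170),.008),(t,(198,257),.008)):
    g=cv2.cvtColor(c.img,cv2.COLOR_BGR2GRAY)[y-35:y+35,x-35:x+35];mm=(g<70).astype(np.uint8)
    n,l,st,ce=cv2.connectedComponentsWithStats(mm);i=l[35,25] or 1+np.argmax(st[1:,4]);cs,_=cv2.findContours((l==i).astype(np.uint8),0,2);e=cv2.fitEllipse(max(cs,key=len));print("pad face",e,st[i],c.at((e[0][0]+x-35,e[0][1]+y-35),z))
go((.445,-.375,.29),26.5)
```

```text
bright in tray [] [] 10 [ 80. 126. 127.]
[0.54200287 0.02070134 0.017     ]
pad face ((35.59144973754883, 35.7864875793457), (25.30756378173828, 40.11634826660156), 81.31621551513672) [ 16  23  42  28 759] [0.41295227 0.20141778 0.008     ]
pad face ((29.60503578186035, 42.07155990600586), (43.88239288330078, 57.763126373291016), 36.01268768310547) [   0   13   54   57 1972] [0.39179257 0.21905703 0.008     ]
go [-3.791e+02  6.293e+02 -4.000e-01] [ 0.001  0.003 -0.022]
```

Run:
```python
from h import *
s=Cam("side")
g=cv2.cvtColor(s.img,cv2.COLOR_BGR2GRAY)
m=np.zeros_like(g);q=np.array([(200,122),(237,102),(268,126),(234,144)]);cv2.fillPoly(m,[q],1)
b=((g>112)&(m>0)).astype(np.uint8);n,l,st,ce=cv2.connectedComponentsWithStats(b);i=1+np.argmax(st[1:,4])
cs,_=cv2.findContours((l==i).astype(np.uint8),0,2);P=np.array([s.at(p,.017)[:2] for p in max(cs,key=len)[:,0]],np.float32)
print("card",st[i],s.at(ce[i],.017),cv2.minAreaRect(P*1000))
go((.435,.10,.29),80)
```

```text
card [217 113  37  22 399] [0.52075677 0.35693214 0.017     ] ((521.9447021484375, 358.02978515625), (97.64007568359375, 56.52901840209961), 24.46323585510254)
go [-185.2  195.3   -1.5] [-0.001  0.004 -0.955]
```

Card holder lies flat in the tray: 98×57 measured at z 0.017, centred. Now look at the pad on the way back.

drive_tool([
  {"x": -15, "y": 15, "z": 0, "rx": 0, "ry": 0, "rz": -0.1, "fingers": -1},
  {"x": -45, "y": 45, "z": 0, "rx": 0, "ry": 0, "rz": -0.25, "fingers": -1},
  {"x": -80, "y": 80, "z": 0, "rx": 0, "ry": 0, "rz": -0.4, "fingers": -1},
  {"x": -110, "y": 115, "z": 0, "rx": 0, "ry": 0, "rz": -0.55, "fingers": -1},
  {"x": -140, "y": 150, "z": 0, "rx": 0, "ry": 0, "rz": -0.7, "fingers": -1},
  {"x": -170, "y": 180, "z": 0, "rx": 0, "ry": 0, "rz": -0.85, "fingers": -1},
  {"x": -185, "y": 195, "z": 0, "rx": 0, "ry": 0, "rz": -0.955, "fingers": -1},
  {"x": -185, "y": 195, "z": 0, "rx": 0, "ry": 0, "rz": -0.955, "fingers": -1},
  {"x": -185, "y": 195, "z": 0, "rx": 0, "ry": 0, "rz": -0.955, "fingers": -1},
  {"x": -185, "y": 195, "z": 0, "rx": 0, "ry": 0, "rz": -0.955, "fingers": -1},
])

```text
time_s: 31.8
tool_pos: [0.4356, 0.1025, 0.2896]
tool_rot: [-179.9, -0.0, 80.1]
force: [0.1, -0.9, 0.1]
grip_width: 0.0871
grasp_force: 0.0
```

```bash
cat > pad.py <<'E'
from h import *
def ell(c,approx):
    x,y=c.pix(approx).astype(int);r=70;x0,y0=max(x-r,0),max(y-r,0)
    g=cv2.cvtColor(c.img,cv2.COLOR_BGR2GRAY)[y0:y+r,x0:x+r]
    out=[]
    for th in(40,60,80,100,120,140):
        cs,_=cv2.findContours((g<th).astype(np.uint8),cv2.RETR_LIST,cv2.CHAIN_APPROX_NONE)
        for k in cs:
            if len(k)<25: continue
            h=cv2.convexHull(k)
            if len(h)<5: continue
            e=cv2.fitEllipse(k);X=c.at((e[0][0]+x0,e[0][1]+y0),.008);Y=c.at((e[0][0]+x0+e[1][1]/2,e[0][1]+y0),.008)
            if np.linalg.norm(X-approx)<.02:out.append((th,np.round(e[1],1),np.round(X[:2],4),round(np.linalg.norm(Y-X)*1000,1)))
    return out
for n in("wrist","side","top"):
    c=Cam(n,"p_"+n);print(n,c.pix((.411,.204,.008)))
    for o in ell(c,np.array((.411,.204,.008))):print(o)
E
python3 pad.py;python3 -c "
from h import *
o=sensors.get_obs();print(o['tool_pos'],o['tool_rot'])"
```

```text
wrist [247.98275935  95.48182766]
(40, array([24.7, 25.8]), array([0.4086, 0.2084]), np.float64(15.0))
(40, array([66.1, 68.5]), array([0.4088, 0.2091]), np.float64(39.8))
(60, array([23.3, 23.9]), array([0.4087, 0.2085]), np.float64(13.9))
(60, array([67.6, 70.1]), array([0.4088, 0.209 ]), np.float64(40.7))
(80, array([22.2, 22.5]), array([0.4086, 0.2085]), np.float64(13.1))
(80, array([68.8, 71.3]), array([0.4088, 0.209 ]), np.float64(41.4))
(100, array([20.5, 21.6]), array([0.4086, 0.2085]), np.float64(12.5))
(100, array([70.2, 72.7]), array([0.4087, 0.209 ]), np.float64(42.2))
(120, array([11.7, 17.4]), array([0.4111, 0.2107]), np.float64(10.1))
(120, array([77.2, 82.8]), array([0.4072, 0.206 ]), np.float64(48.1))
(140, array([85.6, 87.2]), array([0.4104, 0.2082]), np.float64(50.6))
side [206.60756526 170.25315069]
(40, array([ 8.4, 11.4]), array([0.4111, 0.2086]), np.float64(14.2))
(40, array([20.9, 31.5]), array([0.4107, 0.2071]), np.float64(39.1))
(60, array([34.5, 42.4]), array([0.4119, 0.2157]), np.float64(53.0))
(60, array([21.9, 32.4]), array([0.4103, 0.208 ]), np.float64(40.3))
(80, array([27.3, 40.2]), array([0.4108, 0.2   ]), np.float64(49.7))
(100, array([28.8, 41.1]), array([0.4108, 0.2001]), np.float64(50.9))
(120, array([29.4, 42. ]), array([0.4106, 0.2008]), np.float64(52.1))
top [198.86763068 256.46382366]
[0.43569002 0.1020271  0.2898349 ] [-1.79967932e+02 -2.21943782e-02  8.00469109e+01]
```

Run:
```python
from h import *
go((.445,-.375,.28),26.5)
```

```text
go [-468.2   91.6    9.6] [-0.001 -0.     0.935]
```

drive_tool([
  {"x": -25, "y": 5, "z": 0, "rx": 0, "ry": 0, "rz": 0, "fingers": -1},
  {"x": -65, "y": 12, "z": 0, "rx": 0, "ry": 0, "rz": 0.1, "fingers": -1},
  {"x": -110, "y": 20, "z": 0, "rx": 0, "ry": 0, "rz": 0.2, "fingers": -1},
  {"x": -160, "y": 30, "z": 0, "rx": 0, "ry": 0, "rz": 0.3, "fingers": -1},
  {"x": -210, "y": 40, "z": 0, "rx": 0, "ry": 0, "rz": 0.4, "fingers": -1},
  {"x": -260, "y": 50, "z": 0, "rx": 0, "ry": 0, "rz": 0.5, "fingers": -1},
  {"x": -310, "y": 60, "z": 0, "rx": 0, "ry": 0, "rz": 0.6, "fingers": -1},
  {"x": -360, "y": 70, "z": 4, "rx": 0, "ry": 0, "rz": 0.75, "fingers": -1},
  {"x": -410, "y": 80, "z": 8, "rx": 0, "ry": 0, "rz": 0.85, "fingers": -1},
  {"x": -450, "y": 88, "z": 9, "rx": 0, "ry": 0, "rz": 0.93, "fingers": -1},
  {"x": -468, "y": 91.6, "z": 9.6, "rx": 0, "ry": 0, "rz": 0.935, "fingers": -1},
  {"x": -468, "y": 91.6, "z": 9.6, "rx": 0, "ry": 0, "rz": 0.935, "fingers": -1},
  {"x": -468, "y": 91.6, "z": 9.6, "rx": 0, "ry": 0, "rz": 0.935, "fingers": -1},
  {"x": -468, "y": 91.6, "z": 9.6, "rx": 0, "ry": 0, "rz": 0.935, "fingers": -1},
  {"x": -468, "y": 91.6, "z": 9.6, "rx": 0, "ry": 0, "rz": 0.935, "fingers": -1},
])

```text
time_s: 33.83
tool_pos: [0.4447, -0.3746, 0.2809]
tool_rot: [180.0, -0.0, 26.5]
force: [-0.2, 0.3, -0.0]
grip_width: 0.087
grasp_force: 0.0
```

Run:
```python
from h import *
o=sensors.get_obs();print(o["tool_pos"],o["tool_rot"])
for n,ap in(("wrist",(.53,-.332,.008)),("side",(.53,-.332,.008)),("top",(.53,-.332,.008))):
    c=Cam(n,"ph_"+n);x,y=c.pix(ap).astype(int);g=cv2.cvtColor(c.img,cv2.COLOR_BGR2GRAY)
    l=cv2.connectedComponents((cv2.morphologyEx((g<75).astype(np.uint8),3,np.ones((3,3)))))[1]
    v=l[y,x];
    if v==0: print(n,"no");continue
    cs,_=cv2.findContours((l==v).astype(np.uint8),0,1);P=np.array([c.at(p,.008)[:2] for p in max(cs,key=len)[:,0]],np.float32)
    print(n,cv2.minAreaRect(P*1000))
go((.5295,-.332,.0100),26.5)
```

```text
[ 0.44470587 -0.37460395  0.28094721] [ 1.79959967e+02 -2.97032362e-03  2.64973614e+01]
wrist ((529.2081298828125, -331.4571533203125), (128.7178192138672, 63.441017150878906), 26.614330291748047)
side ((441.0899658203125, 444.33135986328125), (1579.1488037109375, 1715.390869140625), 73.89441680908203)
top ((529.502685546875, -333.73486328125), (131.52359008789062, 65.1282958984375), 26.67249870300293)
go [ 95.5  -1.  270.7] [ 0.     0.    -0.001]
```

drive_tool([
  {"x": 40, "y": 0, "z": 40, "rx": 0, "ry": 0, "rz": 0, "fingers": -1},
  {"x": 80, "y": -1, "z": 90, "rx": 0, "ry": 0, "rz": 0, "fingers": -1},
  {"x": 95.5, "y": -1, "z": 140, "rx": 0, "ry": 0, "rz": 0, "fingers": -1},
  {"x": 95.5, "y": -1, "z": 190, "rx": 0, "ry": 0, "rz": 0, "fingers": -1},
  {"x": 95.5, "y": -1, "z": 230, "rx": 0, "ry": 0, "rz": 0, "fingers": -1},
  {"x": 95.5, "y": -1, "z": 255, "rx": 0, "ry": 0, "rz": 0, "fingers": -1},
  {"x": 95.5, "y": -1, "z": 266, "rx": 0, "ry": 0, "rz": 0, "fingers": -1},
  {"x": 95.5, "y": -1, "z": 270, "rx": 0, "ry": 0, "rz": 0, "fingers": -1},
  {"x": 95.5, "y": -1, "z": 270, "rx": 0, "ry": 0, "rz": 0, "fingers": -1},
  {"x": 95.5, "y": -1, "z": 270, "rx": 0, "ry": 0, "rz": 0, "fingers": -1},
  {"x": 95.5, "y": -1, "z": 270, "rx": 0, "ry": 0, "rz": 0, "fingers": -1},
], force=15)

```text
time_s: 35.35
tool_pos: [0.5299, -0.3326, 0.0114]
tool_rot: [179.9, -0.0, 26.4]
force: [-0.1, 0.1, -0.6]
grip_width: 0.0871
grasp_force: 0.0
```

drive_tool([
  {"x": 0, "y": 0, "z": 0.7, "rx": 0, "ry": 0, "rz": 0, "fingers": -0.7},
  {"x": 0, "y": 0, "z": 0.7, "rx": 0, "ry": 0, "rz": 0, "fingers": -0.6},
  {"x": 0, "y": 0, "z": 0.7, "rx": 0, "ry": 0, "rz": 0, "fingers": -0.45},
  {"x": 0, "y": 0, "z": 0.7, "rx": 0, "ry": 0, "rz": 0, "fingers": 0.5},
  {"x": 0, "y": 0, "z": 0.7, "rx": 0, "ry": 0, "rz": 0, "fingers": 0.5},
  {"x": 0, "y": 0, "z": 0.7, "rx": 0, "ry": 0, "rz": 0, "fingers": 0.5},
], force=15)

```text
time_s: 36.1
tool_pos: [0.5295, -0.3324, 0.0097]
tool_rot: [180.0, 0.0, 26.4]
force: [-0.4, -0.1, -0.5]
grip_width: 0.0649
grasp_force: 15.0
```

Run:
```python
from h import *
go((.4095,.2085,.27),26.5)
```

```text
go [ 133.  -537.8 -260.4] [ 0.     0.    -0.002]
```

drive_tool([
  {"x": 0, "y": 0, "z": -10, "rx": 0, "ry": 0, "rz": 0, "fingers": 0.5},
  {"x": 0, "y": 0, "z": -35, "rx": 0, "ry": 0, "rz": 0, "fingers": 0.5},
  {"x": 0, "y": 0, "z": -80, "rx": 0, "ry": 0, "rz": 0, "fingers": 0.5},
  {"x": 0, "y": 0, "z": -130, "rx": 0, "ry": 0, "rz": 0, "fingers": 0.5},
  {"x": 0, "y": 0, "z": -180, "rx": 0, "ry": 0, "rz": 0, "fingers": 0.5},
  {"x": 4, "y": -16, "z": -220, "rx": 0, "ry": 0, "rz": 0, "fingers": 0.5},
  {"x": 15, "y": -60, "z": -250, "rx": 0, "ry": 0, "rz": 0, "fingers": 0.5},
  {"x": 27, "y": -110, "z": -260, "rx": 0, "ry": 0, "rz": 0, "fingers": 0.5},
  {"x": 40, "y": -160, "z": -260, "rx": 0, "ry": 0, "rz": 0, "fingers": 0.5},
  {"x": 52, "y": -210, "z": -260, "rx": 0, "ry": 0, "rz": 0, "fingers": 0.5},
  {"x": 64, "y": -260, "z": -260, "rx": 0, "ry": 0, "rz": 0, "fingers": 0.5},
  {"x": 77, "y": -310, "z": -260, "rx": 0, "ry": 0, "rz": 0, "fingers": 0.5},
  {"x": 89, "y": -360, "z": -260, "rx": 0, "ry": 0, "rz": 0, "fingers": 0.5},
  {"x": 101, "y": -410, "z": -260, "rx": 0, "ry": 0, "rz": 0, "fingers": 0.5},
  {"x": 114, "y": -460, "z": -260, "rx": 0, "ry": 0, "rz": 0, "fingers": 0.5},
  {"x": 125, "y": -505, "z": -260, "rx": 0, "ry": 0, "rz": 0, "fingers": 0.5},
  {"x": 131, "y": -530, "z": -260, "rx": 0, "ry": 0, "rz": 0, "fingers": 0.5},
  {"x": 133, "y": -537.8, "z": -260, "rx": 0, "ry": 0, "rz": 0, "fingers": 0.5},
  {"x": 133, "y": -537.8, "z": -260, "rx": 0, "ry": 0, "rz": 0, "fingers": 0.5},
  {"x": 133, "y": -537.8, "z": -260, "rx": 0, "ry": 0, "rz": 0, "fingers": 0.5},
])

```text
time_s: 38.6
tool_pos: [0.4099, 0.2071, 0.2696]
tool_rot: [180.0, 0.0, 26.3]
force: [-0.8, 0.1, -1.5]
grip_width: 0.065
grasp_force: 15.0
```

Run:
```python
from h import *
o=sensors.get_obs();print(o["qpos"],o["tool_pos"],o["tool_rot"],o["grip_width"],o["force"])
go((.4095,.2085,.0190),26.5)
```

```text
[ 28.82577358  -7.0954899  -53.64046567 103.74347274  -5.758106
  80.5494212  -87.39192831] [0.40992055 0.20705231 0.26961517] [1.79971501e+02 2.59996638e-02 2.62611399e+01] 0.06499842714848938 [-0.8449091   0.09146384 -1.52498564]
go [  0.4  -1.6 250.6] [ 0.     0.    -0.004]
```

drive_tool([
  {"x": 0, "y": -1, "z": 30, "rx": 0, "ry": 0, "rz": 0, "fingers": 0.5},
  {"x": 0, "y": -1, "z": 75, "rx": 0, "ry": 0, "rz": 0, "fingers": 0.5},
  {"x": 0, "y": -1, "z": 120, "rx": 0, "ry": 0, "rz": 0, "fingers": 0.5},
  {"x": 0, "y": -1, "z": 165, "rx": 0, "ry": 0, "rz": 0, "fingers": 0.5},
  {"x": 0, "y": -1, "z": 205, "rx": 0, "ry": 0, "rz": 0, "fingers": 0.5},
  {"x": 0, "y": -1, "z": 230, "rx": 0, "ry": 0, "rz": 0, "fingers": 0.5},
  {"x": 0, "y": -1, "z": 243, "rx": 0, "ry": 0, "rz": 0, "fingers": 0.5},
  {"x": 0, "y": -1, "z": 249, "rx": 0, "ry": 0, "rz": 0, "fingers": 0.5},
  {"x": 0, "y": -1, "z": 250, "rx": 0, "ry": 0, "rz": 0, "fingers": 0.5},
  {"x": 0, "y": -1, "z": 250, "rx": 0, "ry": 0, "rz": 0, "fingers": 0.5},
  {"x": 0, "y": -1, "z": 250, "rx": 0, "ry": 0, "rz": 0, "fingers": 0.5},
])

```text
time_s: 39.98
tool_pos: [0.4096, 0.2096, 0.0204]
tool_rot: [180.0, -0.1, 26.4]
force: [-0.8, -0.5, -1.6]
grip_width: 0.0649
grasp_force: 15.0
```

drive_tool([
  {"x": 0, "y": 0, "z": 1.5, "rx": 0, "ry": 0, "rz": 0, "fingers": 0.5},
  {"x": 0, "y": 0, "z": 1.5, "rx": 0, "ry": 0, "rz": 0, "fingers": 0.5},
  {"x": 0, "y": 0, "z": 1.5, "rx": 0, "ry": 0, "rz": 0, "fingers": 0.5},
])

```text
time_s: 40.35
tool_pos: [0.409, 0.2095, 0.0182]
tool_rot: [180.0, 0.0, 26.4]
force: [0.4, 0.5, -2.0]
grip_width: 0.065
grasp_force: 15.0
```

Underside about 0.5 mm above the pad; release and rise.

drive_tool([
  {"x": 0, "y": 0, "z": 0.3, "rx": 0, "ry": 0, "rz": 0, "fingers": 0.5},
  {"x": 0, "y": 0, "z": 0.3, "rx": 0, "ry": 0, "rz": 0, "fingers": -0.6},
  {"x": 0, "y": 0, "z": 0.3, "rx": 0, "ry": 0, "rz": 0, "fingers": -0.8},
  {"x": 0, "y": 0, "z": 0.3, "rx": 0, "ry": 0, "rz": 0, "fingers": -1},
  {"x": 0, "y": 0, "z": 0, "rx": 0, "ry": 0, "rz": 0, "fingers": -1},
  {"x": 0, "y": 0, "z": -15, "rx": 0, "ry": 0, "rz": 0, "fingers": -1},
  {"x": 0, "y": 0, "z": -50, "rx": 0, "ry": 0, "rz": 0, "fingers": -1},
  {"x": 0, "y": 0, "z": -100, "rx": 0, "ry": 0, "rz": 0, "fingers": -1},
  {"x": 0, "y": 0, "z": -150, "rx": 0, "ry": 0, "rz": 0, "fingers": -1},
  {"x": 0, "y": 0, "z": -200, "rx": 0, "ry": 0, "rz": 0, "fingers": -1},
  {"x": 0, "y": 0, "z": -250, "rx": 0, "ry": 0, "rz": 0, "fingers": -1},
  {"x": 0, "y": 0, "z": -250, "rx": 0, "ry": 0, "rz": 0, "fingers": -1},
  {"x": 0, "y": 0, "z": -250, "rx": 0, "ry": 0, "rz": 0, "fingers": -1},
  {"x": 0, "y": 0, "z": -250, "rx": 0, "ry": 0, "rz": 0, "fingers": -1},
])

```text
time_s: 42.1
tool_pos: [0.4081, 0.2093, 0.267]
tool_rot: [-180.0, 0.1, 26.4]
force: [-0.5, 0.8, -0.2]
grip_width: 0.0871
grasp_force: 0.0
```

Run:
```python
from h import *
print(sensors.get_obs()["tool_pos"])
c=Cam("side","end");ap=(.4095,.2085,.016);x,y=c.pix(ap).astype(int);g=cv2.cvtColor(c.img,cv2.COLOR_BGR2GRAY)
for th in(30,45,60):
    l=cv2.connectedComponents((g<th).astype(np.uint8))[1];v=l[y,x]
    if v:
        cs,_=cv2.findContours((l==v).astype(np.uint8),0,1);P=np.array([c.at(p,.016)[:2] for p in max(cs,key=len)[:,0]],np.float32);print(th,cv2.minAreaRect(P*1000))
lt=c.img[280:320,220:260];lw,_=yellow(c,(225,250,260,300),40);print("torch",lw)
cv2.imwrite("pics/endv.png",cv2.resize(c.img[60:400,160:420],None,fx=1.75,fy=1.75,interpolation=cv2.INTER_CUBIC))
```

```text
[0.40806214 0.20930236 0.26697684]
30 ((411.6207275390625, 201.92588806152344), (130.44378662109375, 77.17333221435547), 27.722570419311523)
45 ((414.7166442871094, 195.71151733398438), (131.1493377685547, 91.4935073852539), 26.814882278442383)
60 ((414.255859375, 195.68887329101562), (133.18966674804688, 96.42446899414062), 26.867948532104492)
torch [236.57142857 275.85714286]
```

View pics/endv.png

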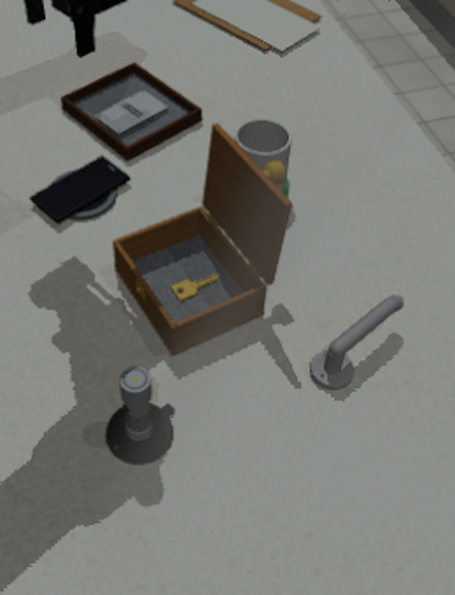

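```bash
python3 -c "
from cell import workorder
print(workorder.sign_off())"
```

```text
the job is handed in; nothing more can be done
None
```

I handed the job in at about 42 s: torch upright in its dock, key flat in the key box, card holder flat in the tray, phone screen up on the charging pad. The mug and door handle were not touched, and the last side view showed everything in place, though `sign_off()` returned no verdict.

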